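# Set the probe rig: line up the well, lock the bayonet key in and hold it

## Task

Slide the white carriage along its guides by its blue fin until the red-ringed well sits right under the brass probe tip of the grey rig. Then take the orange-handled bayonet key from its black holder, plug it into the slot on top of the rig, push it down against the spring and twist it a quarter turn clockwise (seen from above), so that the probe stays down in the well. The rig springs back when let go, so finish while still gripping the key, held down and turned; leave the two white filters, the marker, the torch and the funnel where they are.

Things in the scene. Friction and masses are not known exactly. Their poses are not given: they have to be found in the camera images.
- rig: Fixed grey probe rig, place and yaw (within 0.25 rad of 0) vary. Origin on the bench below the probe axis; z up, +x towards its column at the back (x 40 to 82 mm, y -24 to 24, 105 tall), +y along the carriage guides towards the blue fin. Head: 60 x 60 mm round the axis, z 62 to 105 mm. Base: x -38 to 38, y -50 to 180 mm, guides up to z = 22 mm; the carriage has 1.5 mm play in x each way.
- mouth (a point): Centre of the bayonet mouth in the flat top of the head, 105 mm above the bench, on the probe axis; axes as the rig's. 23 mm square hole for the key's shaft, with a 9 mm wide slot along the rig's x, 17 mm each way from the axis, for the lugs (white marks). Roof 8 mm thick, hollow below. 19.5 mm below the mouth is the brass rotor floor with an 8.5 mm slot, along x at rest, for the key's blade.
- probe_tip (a point): Brass tip of the 6 mm thick probe on the probe axis, below the head; 27 mm above the bench (5 mm above the carriage) at rest. It goes down with the plunger and is blocked after about 5 mm if the well is not under it.
- plunger (a joint): How far the sprung plunger (rotor and probe) is pushed down, m: 0 at rest, at most 0.016; takes 4 N at 0 plus 0.5 N per mm. The key's lugs are below the roof from 0.009 on: push to 0.011 to 0.013, then turn.
- rotor (a joint): Turn of the brass rotor, rad, growing clockwise seen from above: 0 at rest, stop at 1.6. A spring resists with 0.04 to 0.17 N m and turns it back when let go. The blade has about 0.3 rad of play and give, so a quarter turn (1.57) of the key brings it to about 1.2 to 1.3.
- well (a point): Centre of the mouth of the red-ringed well (12 mm wide, 13 mm deep) in the top of the white carriage, 22 mm above the bench; axes as the rig's. The carriage is loose (0.25 to 0.5 kg), 50 mm wide, 16 mm thick and slides along the rig's y; at the start the well is 40 to 80 mm from the probe axis on the rig's +y side.
- fin (a point): Centre of the carriage's blue fin, 106 mm from the well along +y, 48 mm above the bench. The fin is 12 mm thick along x, 28 mm long along y, and stands from 22 to 67 mm above the bench.
- holder: Black fixed holder, 50 x 50 mm, 40 mm tall on a 66 mm foot, in which the key hangs; origin on the bench at its centre. It stands to the right of the rig.
- key: Loose steel bayonet key, 76 mm tall, 0.1 to 0.16 kg, upright in the holder. Origin at its bottom end, on its axis, 6 mm above the bench at the start; z up. Blade 15 mm (x) by 5 mm, 8 mm high; shaft 18 mm across from 8 to 34 mm, with 5 mm thick lugs along +x and -x at 18 mm height, reaching 15 mm from the axis; flange 38 mm across at 34 to 39 mm, resting on the holder; handle above.
- key_grip (a point): Centre of the key's orange handle, on its axis, 61 mm above its bottom end (22 mm above the flange; 67 mm above the bench at the start). Handle: 40 mm along the key's x (as the lugs), 12 mm thick along y, ending 15 mm above here. Half a turn makes no difference. This point is 41.5 mm above the mouth when the blade meets the rotor, and 29 to 33 mm when seated.
- filter_0: white inline filter disc, 48 x 48 x 46 mm, lying near the front edge; a bystander. Origin: centre of its underside
- filter_1: white inline filter disc, 48 x 48 x 46 mm, lying at the back right; a bystander. Origin: centre of its underside
- marker_0: white marker pen with a black cap, 16 x 130 x 18 mm, lying near the front edge; a bystander. Origin: centre of its underside
- torch: small black torch, 37 x 112 x 37 mm, lying near the front edge; a bystander. Origin: centre of its underside
- funnel: green funnel standing mouth down, 72 x 72 x 80 mm, at the left; a bystander. Origin: centre of its underside
Not all that is in view belongs to the job. Leave any pink or purple look-alike of the key alone.

How it is judged:
On the way, in this order (a step that is already met when the one before it is completed fails the run):
1. the well is brought under the probe tip while the plunger is still up (horizontal distance between well and probe_tip below 0.004 m and value of joint plunger below 0.002 m), for 0.2 s.
2. the key is pushed straight in, plunger down, not yet turned (horizontal distance between well and probe_tip below 0.004 m and value of joint plunger above 0.007 m and value of joint rotor below 0.4 rad and horizontal distance between key_grip and mouth below 0.006 m and angle between key's own z axis and vertical below 0.12 rad), for 0.05 s.
3. the key is twisted clockwise with the plunger down (horizontal distance between well and probe_tip below 0.004 m and value of joint plunger above 0.007 m and value of joint rotor above 1 rad and horizontal distance between key_grip and mouth below 0.006 m and angle between key's own z axis and vertical below 0.12 rad), for 0.2 s.
At the end, for the whole second after the job is handed in: Held through the last second: well within 4 mm of the probe axis, plunger more than 7 mm down, rotor turned more than 1.0 rad, key upright within 0.12 rad with its handle centre within 6 mm of the probe axis, all at rest, and the fingers still gripping the key with more than 2 N (all of step 3 and contact force between the fingers and key above 2 N and velocity of joint rotor between -0.1 and 0.1 rad/s and velocity of joint plunger between -0.01 and 0.01 m/s and linear speed of key below 0.02 m/s); the arm keeps its last pose, push and grip.
It fails at once if the filter 0 is moved more than 30 mm (distance of filter_0 from where it was at the start of the episode above 0.03 m).
It fails at once if the filter 1 is moved more than 30 mm (distance of filter_1 from where it was at the start of the episode above 0.03 m).
It fails at once if the marker 0 is moved more than 30 mm (distance of marker_0 from where it was at the start of the episode above 0.03 m).
It fails at once if the torch is moved more than 30 mm (distance of torch from where it was at the start of the episode above 0.03 m).
It fails at once if the funnel is moved more than 30 mm or knocked over (distance of funnel from where it was at the start of the episode above 0.03 m or angle between funnel's own z axis and vertical above 0.5 rad).
It also fails if it takes over 51 s, if anything falls off the work surface, if the arm or the gripper's body presses on something with over 40 N, if the wrist force passes 120 N, or if a joint passes its speed limit or range.

## Robot

A 6-joint arm with a two-finger parallel gripper is mounted at the origin on a cart in front of the work surface, level with it; the furniture and walls round the work are solid. World frame = base frame: x ahead of the robot, y to its left, z up, the work surface at z = 0. Lengths are in m, angles in rad, forces in N, time in s.
With the tool pointing down it reaches from about 0.3 to 0.875 m from the base axis. Payload 4.2 kg.
Tool frame: the origin (TCP) lies at the very end of the fingers, on their centre line; the grasp point (between the pads) lies manip.tcp_to_grasp behind it (manip.tcp_to_grasp is the distance from the TCP to the grasp point, in m); z points along the fingers, y is the direction in which the jaws open and shut (so a half turn about z gives the same grasp; the last joint's range is limited). The gripper opens to 85 mm and grips with 20 to 120 N. Pads are 22 mm wide; open, the fingers measure 114 mm over their backs; the gripper's body (76 mm by 85 mm) begins 54 mm behind the grasp point. The pads swing forward as they close: fully open they stand 13 mm farther back than shut.
Start: joints at [-1.126, 0.32, 1.565, -0, 1.257, -0.02], TCP at [0.258, -0.514, 0.194] pointing down, gripper open.
Joint ranges: [-3.11, 3.11], [-0.84, 2.01], [0.21, 2.61], [-1.34, 4.49], [0.05, 2.63], [-2.56, 2.56]. Speed limits (rad/s): [2.57, 2.57, 3.14, 3.14, 3.14, 3.14].

## Interface

Orientations are given as a 3x3 rotation matrix whose columns are the frame's x, y, z axes.
In Python, from rig import manip, imaging gives the robot as it stands.
- The arm moves only by the tool drive_tool, never from a script. Its argument "deltas" is a list of rows, each an object of numbers: "hand": the opening, from 0 (shut) to 1 (fully open); "tx", "ty", "tz": the shift along the tool's x, y, z in cm; "twist": the turn about the tool's z in degrees. A call has 1 to 10 rows; each row shifts and turns the commanded pose from where the row before left it, along the tool's axes as they then stand; what a row does not reach is not made up. A row lasts 1/10 s, in which the tool goes at most 50 mm and 8.59 degrees, less where a joint would pass 70% of its speed; a pose out of reach is approached as far as the arm can. A call is refused whole if a number of a shift passes 5 or a number of a turn 8.59, either way. A call with a gripper value outside its range is refused whole. The fingers move at their own pace and stop on an object; the grip force is fixed at half the most. Time passes only in rows, so rows that do not move let the fingers close. It gives the time, the measured TCP pose, the force and the opening at its end, in the units of the state.
- manip.sense(): the state, without advancing time (a new reading comes with each control period).
- imaging.read_camera(name): name is "side" or "top" or "wrist"; returns a dict with "pixels" (400x640x3 uint8, red, green, blue), "vertical_fov" (degrees; the focal length in pixels is half the picture's height over the tangent of half this angle, whatever the lens; pixels are square), "cx", "cy" (the principal point, pixels), "cam_to_world" (4x4, takes a point from camera to world coordinates). Camera axes: x right, y up, looking along -z (the intrinsics and any distortion apply to the point x, -y, -z); pixel columns grow to the right and rows downward; lengths in m; the calibration is good to about 2 mm. A picture is of the moment at which its call begins. There is no depth.
- manip.hand_in(): hands the job in, once; it reports no verdict.
Trained networks look in the newest picture that a camera, given by its name, has taken for a name from the list of things; names that differ only in an ending like _2 or _b are one class to them, and where a whole thing is asked for, a point or a joint stands for the part that bears it (a point fixed in the world has none). Each returns a list of dicts, best first, with "conf" (0 to 1); they miss things now and then, are a little off and sometimes report something else, mostly with a low value. They report only what shows in the picture. A call takes as long as a camera call. They do not tell look-alikes from the thing itself.
- imaging.find_in(camera, thing): "xyz" ([x, y, z] in m, in the coordinates of the camera as it stood for that picture, good to about 4 mm: the middle of the surface that is visible of it).
- imaging.pinpoint(camera, thing): "xyz" ([x, y, z] in m, in the coordinates of the camera as it stood for that picture, good to about 4 mm: a listed point, or the origin of a listed thing).
The state is a dict: "time_s": time; "joint_positions": joint angles; "qd": joint speeds; "tau": joint torques, N m; "position": TCP position; "tcp_rot": TCP orientation; "contact_force": force on the tool from outside, world axes, zero at the start; "torque": the same for the moment, N m; "width": finger opening in m.
Only numpy, scipy, OpenCV 4.12 (cv2) and the standard library are available. Lean on these libraries where they do the work, as an engineer would, in place of code of your own. Each camera call takes 0.05 s, during which the arm holds its last target.

## Working session

There is one attempt and no reset: what is moved stays moved. The work goes in short steps, Python scripts to look and compute and a tool call to move; the robot and the scene stay as the last step left them, time stands still between calls to the robot, and variables do not carry over. Pictures are saved under pics/ and viewed, and the job is handed in when it is done.

Besides the shell and the picture viewer there is one more tool, called as name([rows], argument=value, ...), one row to a line, values as JSON. drive_tool: Moves the arm, as the interface text tells. Its arguments: {"type":"object","properties":{"deltas":{"type":"array"}},"required":["deltas"]}

```bash
ls; mkdir -p pics
cat > h.py <<'E'
import numpy as np, cv2
from rig import manip, imaging
def snap(cam,fn):
    r=imaging.read_camera(cam); cv2.imwrite('pics/'+fn,r['pixels'][:,:,::-1].copy()); return r
def toW(r,p):
    T=np.array(r['cam_to_world']); return T[:3,:3]@np.array(p)+T[:3,3]
def proj(r,P):
    T=np.array(r['cam_to_world']); c=T[:3,:3].T@(np.array(P)-T[:3,3])
    f=200/np.tan(np.radians(r['vertical_fov'])/2)
    return r['cx']+f*c[0]/-c[2], r['cy']+f*(-c[1])/-c[2]
def ray(r,u,v,z):
    T=np.array(r['cam_to_world']); f=200/np.tan(np.radians(r['vertical_fov'])/2)
    d=T[:3,:3]@np.array([(u-r['cx'])/f,-(v-r['cy'])/f,-1]); o=T[:3,3]
    return o+d*(z-o[2])/d[2]
E
python3 - <<'E'
from h import *
np.set_printoptions(precision=4,suppress=True)
s=manip.sense(); print(s['time_s'],s['position'],s['width'],manip.tcp_to_grasp); print(np.array(s['tcp_rot']))
for cam in ['side','top','wrist']:
    r=snap(cam,cam+'0.png'); print(cam,{k:v for k,v in r.items() if k not in('pixels',)})
    if cam=='wrist': continue
    for t in ['well','fin','mouth','probe_tip','key_grip','key','holder','rig','funnel','filter_0','torch','marker_0']:
        l=imaging.pinpoint(cam,t)
        print(t,[(round(d['conf'],2),toW(r,d['xyz']).round(4)) for d in l[:3]])
print(manip.sense()['time_s'])
E
```

```text
pics
0.0 [ 0.2575 -0.5135  0.1933] 0.08514093485185778 0.0187
[[ 0.8939  0.4482 -0.0008]
 [ 0.4482 -0.8939  0.0016]
 [ 0.0001 -0.0018 -1.    ]]
side {'vertical_fov': 45.920545209448974, 'cx': 310.3688017620806, 'cy': 190.93522398720924, 'cam_to_world': array([[ 0.7711,  0.2706, -0.5764, -0.3056],
       [-0.6362,  0.2923, -0.714 , -0.9646],
       [-0.0247,  0.9172,  0.3976,  0.6471],
       [ 0.    ,  0.    ,  0.    ,  1.    ]])}
well [(0.63, array([0.5375, 0.0179, 0.0229])), (0.39, array([ 0.531 , -0.046 ,  0.1053])), (0.28, array([ 0.4795, -0.2656,  0.0075]))]
fin [(0.66, array([0.5572, 0.1165, 0.0493]))]
mouth [(0.83, array([ 0.5342, -0.0438,  0.1081]))]
probe_tip []
key_grip [(0.76, array([ 0.5003, -0.3481,  0.0594])), (0.66, array([ 0.4613, -0.1724,  0.0608])), (0.46, array([ 0.4814, -0.2616,  0.0668]))]
key [(0.88, array([ 0.4987, -0.35  , -0.0027])), (0.79, array([ 0.4597, -0.1684, -0.0019])), (0.69, array([ 0.4764, -0.2621,  0.0083]))]
holder [(0.55, array([ 0.4812, -0.2632, -0.001 ]))]
rig [(0.67, array([ 0.534 , -0.0412,  0.0019])), (0.67, array([ 0.6946, -0.2441, -0.0021]
[... 1102 characters left out ...]
93, -0.0403,  0.0007])), (0.64, array([ 0.4815, -0.2685,  0.0005])), (0.48, array([ 0.694 , -0.2467,  0.0027]))]
funnel [(0.83, array([ 0.5837,  0.4093, -0.    ]))]
filter_0 [(0.77, array([ 0.3728, -0.0817, -0.0011])), (0.63, array([ 0.6929, -0.2495,  0.0028])), (0.63, array([0.5394, 0.0145, 0.0181]))]
torch [(0.7, array([0.368 , 0.071 , 0.0046]))]
marker_0 [(0.71, array([ 0.6945, -0.248 ,  0.0043]))]
wrist {'vertical_fov': 67.27996774303084, 'cx': 318.44324206375853, 'cy': 200.7420044098806, 'cam_to_world': array([[ 0.4482,  0.8598,  0.2445,  0.3189],
       [-0.8939,  0.4309,  0.1231, -0.4838],
       [ 0.0005, -0.2738,  0.9618,  0.3753],
       [ 0.    ,  0.    ,  0.    ,  1.    ]])}
1.35
```

View pics/side0.png

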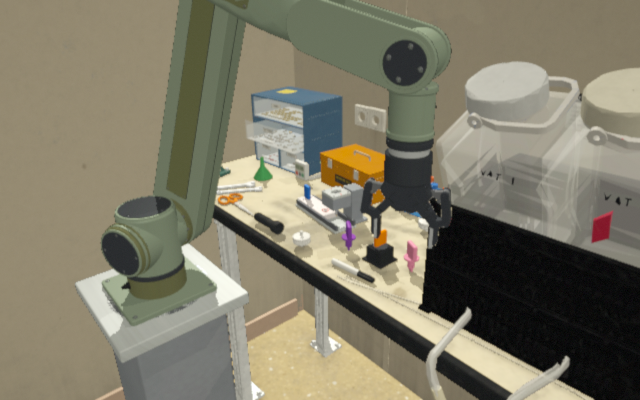

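View pics/top0.png

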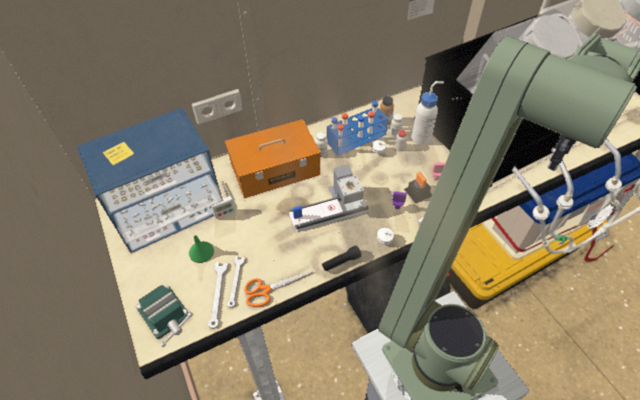

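View pics/wrist0.png

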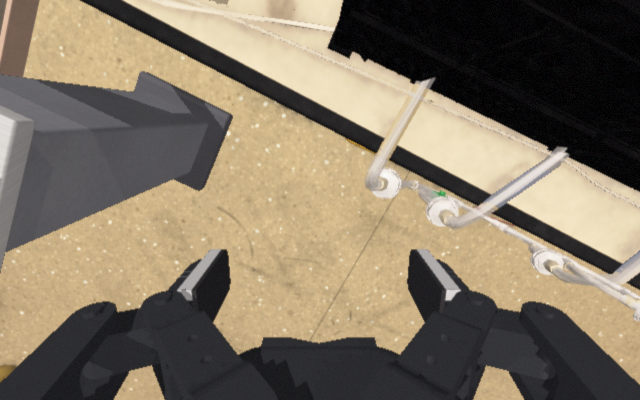

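drive_tool([
  {"hand": 1,"tx": 1.0,"ty": -1.0,"tz": -4},
  {"hand": 1,"tx": 3.5,"ty": -2.6,"tz": -2},
  {"hand": 1,"tx": 3.5,"ty": -2.6,"tz": 0},
  {"hand": 1,"tx": 3.5,"ty": -2.6},
  {"hand": 1,"tx": 3.5,"ty": -2.6},
  {"hand": 1,"tx": 3.5,"ty": -2.6},
  {"hand": 1,"tx": 3.5,"ty": -2.6},
  {"hand": 1,"tx": 3.5,"ty": -2.6},
  {"hand": 1,"tx": 3.5,"ty": -2.6},
  {"hand": 1,"tx": 3.5,"ty": -2.6},
])

```text
invalid input
```

drive_tool([
  {"hand": 1,"tx": 3.5,"ty": -2.6},
  {"hand": 1,"tx": 3.5,"ty": -2.6},
  {"hand": 1,"tx": 3.5,"ty": -2.6},
  {"hand": 1,"tx": 3.5,"ty": -2.6},
  {"hand": 1,"tx": 3.5,"ty": -2.6},
  {"hand": 1,"twist": -8.5},
  {"hand": 1,"twist": -8.5},
  {"hand": 1,"twist": -8.5},
  {"hand": 1,"twist": -8.5},
  {"hand": 1,"twist": -8.5},
])

```text
invalid input
```

drive_tool([
  {"hand": 1,"twist": -8.5},
  {"hand": 1,"twist": -3.5},
  {"hand": 1},
])

```text
invalid input
```

```bash
cat > look.py <<'E'
from h import *
import sys
np.set_printoptions(precision=4,suppress=True)
tag=sys.argv[1]; cams=sys.argv[2].split(','); th=sys.argv[3].split(',') if len(sys.argv)>3 else []
for cam in cams:
    r=snap(cam,f'{cam}{tag}.png'); np.save(f'pics/{cam}{tag}.npy',{k:v for k,v in r.items() if k!='pixels'},allow_pickle=True)
    for t in th:
        print(cam,t,[(round(d['conf'],2),toW(r,d['xyz']).round(4),np.round(proj(r,toW(r,d['xyz'])))) for d in imaging.pinpoint(cam,t)[:3]])
s=manip.sense(); print(s['time_s'],s['position'],s['width'],s['contact_force'],s['torque'],s['joint_positions']); print(np.array(s['tcp_rot']), np.degrees(np.arctan2(s['tcp_rot'][1][0],s['tcp_rot'][0][0])))
E
python3 look.py 1 wrist,top well,fin,mouth,rig,probe_tip,key_grip,holder
```

```text
wrist well []
wrist fin []
wrist mouth []
wrist rig []
wrist probe_tip []
wrist key_grip []
wrist holder []
top well [(0.85, array([0.5406, 0.0118, 0.0216]), array([331., 207.]))]
top fin [(0.9, array([0.558 , 0.1174, 0.0465]), array([297., 211.]))]
top mouth [(0.82, array([ 0.5321, -0.0439,  0.103 ]), array([349., 185.]))]
top rig [(0.73, array([ 0.5293, -0.0452, -0.0013]), array([349., 207.]))]
top probe_tip []
top key_grip [(0.7, array([ 0.4832, -0.2627,  0.0738]), array([419., 177.])), (0.59, array([ 0.4579, -0.1765,  0.0627]), array([400., 195.])), (0.52, array([ 0.5   , -0.352 ,  0.0631]), array([440., 166.]))]
top holder [(0.76, array([ 0.4794, -0.2657,  0.0041]), array([418., 192.])), (0.42, array([0.5591, 0.1198, 0.0481]), array([296., 211.]))]
2.15 [ 0.2577 -0.514   0.1941] 0.08528283046349223 [-1.035   0.5807  0.0545] [ 0.0276 -0.0234 -0.008 ] [-1.126   0.3196  1.5645 -0.      1.2574 -0.02  ]
[[ 0.8939  0.4482  0.    ]
 [ 0.4482 -0.8939 -0.0001]
 [-0.      0.0001 -1.    ]] 26.63053108984309
```

drive_tool([
  {"hand": 1,"tx": 1.0,"ty": -1.0,"tz": -4,"twist": 0},
  {"hand": 1,"tx": 3.5,"ty": -2.6,"tz": -2,"twist": 0},
  {"hand": 1,"tx": 3.5,"ty": -2.6,"tz": 0,"twist": 0},
  {"hand": 1,"tx": 3.5,"ty": -2.6,"tz": 0,"twist": 0},
  {"hand": 1,"tx": 3.5,"ty": -2.6,"tz": 0,"twist": 0},
  {"hand": 1,"tx": 3.5,"ty": -2.6,"tz": 0,"twist": 0},
  {"hand": 1,"tx": 3.5,"ty": -2.6,"tz": 0,"twist": 0},
  {"hand": 1,"tx": 3.5,"ty": -2.6,"tz": 0,"twist": 0},
  {"hand": 1,"tx": 3.5,"ty": -2.6,"tz": 0,"twist": 0},
  {"hand": 1,"tx": 3.5,"ty": -2.6,"tz": 0,"twist": 0},
])

```text
time_s: 3.15
position: [0.4394, -0.1486, 0.2544]
tcp_rot: [[0.894, 0.448, 0.001], [0.448, -0.894, -0.0], [0.001, 0.001, -1.0]]
contact_force: [1.0, -1.1, 0.3]
width: 0.0854
```

drive_tool([
  {"hand": 1,"tx": 3.5,"ty": -2.6,"tz": 0,"twist": 0},
  {"hand": 1,"tx": 3.5,"ty": -2.6,"tz": 0,"twist": 0},
  {"hand": 1,"tx": 3.5,"ty": -2.6,"tz": 0,"twist": -8},
  {"hand": 1,"tx": 3.5,"ty": -2.0,"tz": 0,"twist": -8},
  {"hand": 1,"tx": 1.5,"ty": 0,"tz": 0,"twist": -8},
  {"hand": 1,"tx": 0,"ty": 0,"tz": 0,"twist": -8},
  {"hand": 1,"tx": 0,"ty": 0,"tz": 0,"twist": -8},
  {"hand": 1,"tx": 0,"ty": 0,"tz": 0,"twist": -8},
  {"hand": 1,"tx": 0,"ty": 0,"tz": 0,"twist": -6},
])

```text
time_s: 4.05
position: [0.5263, 0.0132, 0.2541]
tcp_rot: [[0.158, 0.987, 0.0], [0.987, -0.158, -0.0], [-0.0, 0.0, -1.0]]
contact_force: [-0.2, 0.6, -0.8]
width: 0.0852
```

```bash
python3 look.py 2 wrist well,fin,mouth,rig,key_grip,holder
```

```text
wrist well [(0.8, array([0.5346, 0.018 , 0.0233]), array([324., 162.]))]
wrist fin [(0.71, array([0.5477, 0.1169, 0.0484]), array([323.,  83.]))]
wrist mouth [(0.96, array([ 0.5245, -0.0428,  0.1057]), array([325., 226.]))]
wrist rig [(0.86, array([ 0.5262, -0.0397, -0.0008]), array([324., 198.])), (0.3, array([ 0.5263, -0.0438,  0.1031]), array([327., 225.]))]
wrist key_grip [(0.86, array([ 0.458 , -0.1743,  0.0623]), array([293., 307.]))]
wrist holder [(0.64, array([ 0.4768, -0.2633, -0.0002]), array([316., 327.])), (0.29, array([ 0.3791, -0.2611, -0.0053]), array([260., 332.]))]
4.4 [0.5263 0.013  0.2541] 0.08546680169460771 [ 0.005  -0.8075 -0.0767] [-0.0232  0.0011  0.0187] [ 0.003   0.2095  1.5662 -0.0001  1.3658  0.1677]
[[ 0.164   0.9865  0.0002]
 [ 0.9865 -0.164  -0.0001]
 [-0.      0.0002 -1.    ]] 80.56151168850585
```

View pics/wrist2.png

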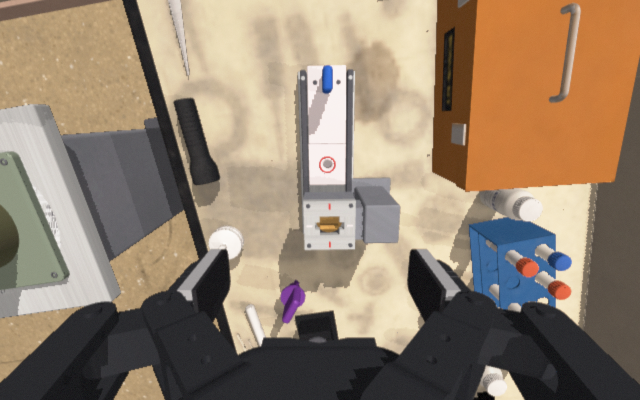

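Run:
```python
from h import *
r=np.load('pics/wrist2.npy',allow_pickle=True).item()
print(r.keys())
im=cv2.imread('pics/wrist2.png'); cv2.imwrite('pics/z2.png',cv2.resize(im[50:260,270:410],None,fx=4,fy=4,interpolation=cv2.INTER_CUBIC)[:600*2] if 0 else cv2.resize(im[55:260,260:410],None,fx=2.9,fy=2.9,interpolation=cv2.INTER_CUBIC))
for n,u,v,z in [('well',327,164,.022),('mouth',329,225,.105),('fintop1',327,67,.067),('fintop2',327.5,90,.067)]: print(n,ray(r,u,v,z).round(4))
```

```text
dict_keys(['vertical_fov', 'cx', 'cy', 'cam_to_world'])
well [0.5377 0.0148 0.022 ]
mouth [ 0.529  -0.0431  0.105 ]
fintop1 [0.5541 0.1309 0.067 ]
fintop2 [0.551  0.1067 0.067 ]
```

View pics/z2.png

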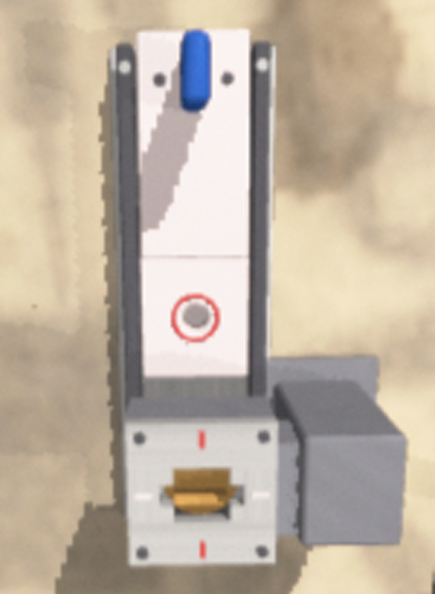

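Run:
```python
from h import *
r=np.load('pics/wrist2.npy',allow_pickle=True).item()
def P(a,b,z): return ray(r,260+a/2.9,55+b/2.9,z)[:2]
def ang(p,q): d=q-p; return np.degrees(np.arctan2(d[1],d[0]))
print('guide L',ang(P(133,385,.022),P(122,50,.022)),'R',ang(P(258,385,.022),P(262,50,.022)))
print('screws',ang(P(141,553,.105),P(139,437,.105)),ang(P(263,552,.105),P(263,436,.105)),'white',ang(P(143,496,.105),P(261,495,.105))+90, 'red',ang(P(203,550,.105),P(202,439,.105)))
print('guide gap',P(122,50,.022),P(262,50,.022),P(133,385,.022),P(258,385,.022))
w=P(195,316,.022);m=P(202,495,.105);print('well',w,'mouth',m,np.hypot(*(w-m)),ang(m,w))
f=P(195,70,.067);print('fin',f,ang(w,f),np.hypot(*(f-w)),ang(m,f))
```

```text
guide L 82.09706673640054 R 81.85017858037733
screws 81.31921496173581 82.60583653882787 white 81.44651915165119 red 82.00163662747451
guide gap [0.5239591  0.13598907] [0.58470176 0.12628168] [ 0.50316664 -0.01379783] [ 0.56326674 -0.02339547]
well [0.53803534 0.01481729] mouth [ 0.52962243 -0.04411747] 0.059532206271508785 81.87593600709778
fin [0.55244389 0.11824646] 82.06925860088195 0.10442796691175418 81.9990652331988
```

drive_tool([
  {"hand": 1,"tx": 0,"ty": 0,"tz": 0,"twist": -1.4},
  {"hand": 1,"tx": 3.6,"ty": 0.4,"tz": 0,"twist": 0},
  {"hand": 1,"tx": 3.6,"ty": 0.4,"tz": 1,"twist": 0},
  {"hand": 1,"tx": 3.6,"ty": 0.4,"tz": 2,"twist": 0},
  {"hand": 1,"tx": 0,"ty": 0,"tz": 4,"twist": 0},
  {"hand": 1,"tx": 0,"ty": 0,"tz": 4,"twist": 0},
  {"hand": 1,"tx": 0,"ty": 0,"tz": 2.5,"twist": 0},
  {"hand": 1,"tx": 0,"ty": 0,"tz": 0,"twist": 0},
])

```text
time_s: 5.2
position: [0.5502, 0.1179, 0.1153]
tcp_rot: [[0.138, 0.99, -0.008], [0.99, -0.138, -0.002], [-0.003, -0.008, -1.0]]
contact_force: [-0.7, -0.6, 0.4]
width: 0.0849
```

```bash
python3 look.py 3 wrist fin
```

```text
wrist fin [(0.89, array([0.5521, 0.1178, 0.0483]), array([322., 198.]))]
5.3 [0.5536 0.1184 0.1197] 0.08548012530835455 [-0.2745  0.1443  0.7826] [-0.0001  0.0211  0.0067] [ 0.1905  0.3624  1.6985 -0.0001  1.0802  0.3294]
[[ 0.1385  0.9904  0.0005]
 [ 0.9904 -0.1385 -0.    ]
 [ 0.0001  0.0005 -1.    ]] 82.03931724038584
```

View pics/wrist3.png

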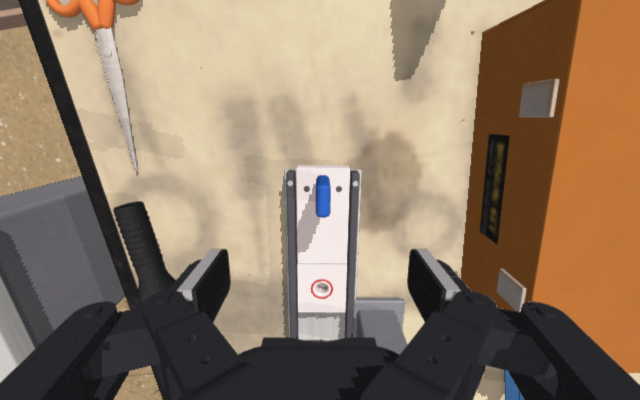

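drive_tool([
  {"hand": 1,"tx": 0,"ty": 0,"tz": 3,"twist": 0},
  {"hand": 1,"tx": 0,"ty": 0,"tz": 3,"twist": 0},
  {"hand": 1,"tx": 0,"ty": 0,"tz": 2.2,"twist": 0},
  {"hand": 1,"tx": 0,"ty": 0,"tz": 0,"twist": 0},
  {"hand": 0,"tx": 0,"ty": 0,"tz": 0,"twist": 0},
  {"hand": 0,"tx": 0,"ty": 0,"tz": 0,"twist": 0},
  {"hand": 0,"tx": 0,"ty": 0,"tz": 0,"twist": 0},
  {"hand": 0,"tx": 0,"ty": 0,"tz": 0,"twist": 0},
  {"hand": 0,"tx": 0,"ty": 0,"tz": 0,"twist": 0},
  {"hand": 0,"tx": 0,"ty": 0,"tz": 0,"twist": 0},
])

```text
time_s: 6.3
position: [0.5532, 0.1184, 0.0374]
tcp_rot: [[0.139, 0.99, 0.0], [0.99, -0.139, 0.0], [0.0, 0.0, -1.0]]
contact_force: [1.2, -1.0, -0.2]
width: 0.0002
```

```bash
python3 look.py 4 wrist fin,well
```

```text
wrist fin [(0.81, array([0.5519, 0.1187, 0.0469]), array([317., 231.]))]
wrist well [(0.82, array([0.5354, 0.0179, 0.0234]), array([315., 342.]))]
6.45 [0.5531 0.1183 0.0371] 6.233785135978169e-05 [-0.2264  1.0109 -0.4866] [-0.039  -0.0162  0.0217] [ 0.1905  0.4482  1.8002 -0.0001  0.8932  0.3297]
[[ 0.1387  0.9903 -0.0001]
 [ 0.9903 -0.1387 -0.0001]
 [-0.0001 -0.     -1.    ]] 82.02936631557134
```

View pics/wrist4.png

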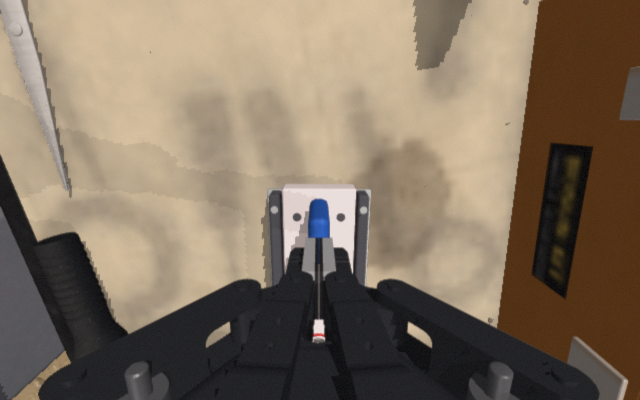

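Run:
```python
from h import *
r=np.load('pics/wrist4.npy',allow_pickle=True).item()
im=cv2.imread('pics/wrist4.png'); cv2.imwrite('pics/z4.png',cv2.resize(im[170:370,250:390],None,fx=3,fy=3,interpolation=cv2.INTER_CUBIC))
for u,v,z in [(319,199,.067),(319,237,.067),(317,187,.022),(318,340,.022),(319,239,.037),(274,210,.022),(363,210,.022)]: print(u,v,ray(r,u,v,z).round(4))
r3=np.load('pics/wrist3.npy',allow_pickle=True).item()
for u,v,z in [(322,176,.067),(323,217,.067),(322,166,.022),(322,289,.022),(290,183,.022),(355,183,.022)]: print('3',u,v,ray(r3,u,v,z).round(4))
for P in [(.5531,.1183,.0371),(.5531,.1183,.0558)]: print(proj(r,P))
```

```text
319 199 [0.5564 0.1443 0.067 ]
319 237 [0.5535 0.1231 0.067 ]
317 187 [0.5546 0.1404 0.022 ]
318 340 [0.5382 0.0185 0.022 ]
319 239 [0.5516 0.1092 0.037 ]
274 210 [0.5231 0.1284 0.022 ]
363 210 [0.5836 0.12   0.022 ]
3 322 176 [0.555  0.1403 0.067 ]
3 323 217 [0.5512 0.1069 0.067 ]
3 322 166 [0.5551 0.1406 0.022 ]
3 322 289 [0.5378 0.0133 0.022 ]
3 290 183 [0.5234 0.1288 0.022 ]
3 355 183 [0.5835 0.1206 0.022 ]
(np.float64(319.40595574316825), np.float64(225.8229041231405))
(np.float64(319.5082414046621), np.float64(237.18097584766176))
```

View pics/z4.png

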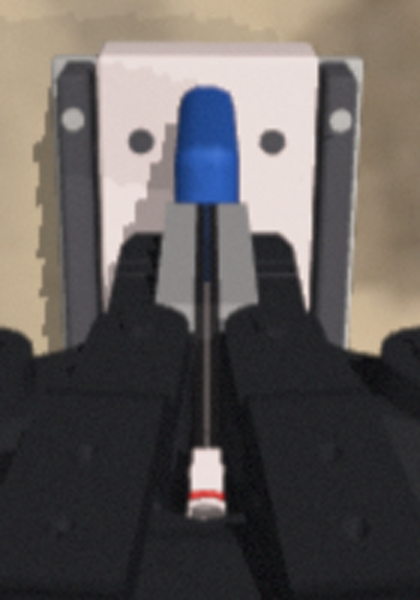

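Run:
```python
from h import *
r=snap('side','side4.png'); im=r['pixels'][:,:,::-1]
u,v=map(int,proj(r,(.553,.118,.05))); cv2.imwrite('pics/side4z.png',cv2.resize(im[v-50:v+50,u-60:u+60],None,fx=6,fy=6,interpolation=cv2.INTER_CUBIC))
r=snap('top','top4.png'); im=r['pixels'][:,:,::-1]
u,v=map(int,proj(r,(.553,.118,.05))); cv2.imwrite('pics/top4z.png',cv2.resize(im[v-50:v+50,u-60:u+60],None,fx=6,fy=6,interpolation=cv2.INTER_CUBIC))
s=manip.sense(); print(s['width'],s['time_s'])
```

```text
-0.0003057850399000849 6.55
```

View pics/side4z.png

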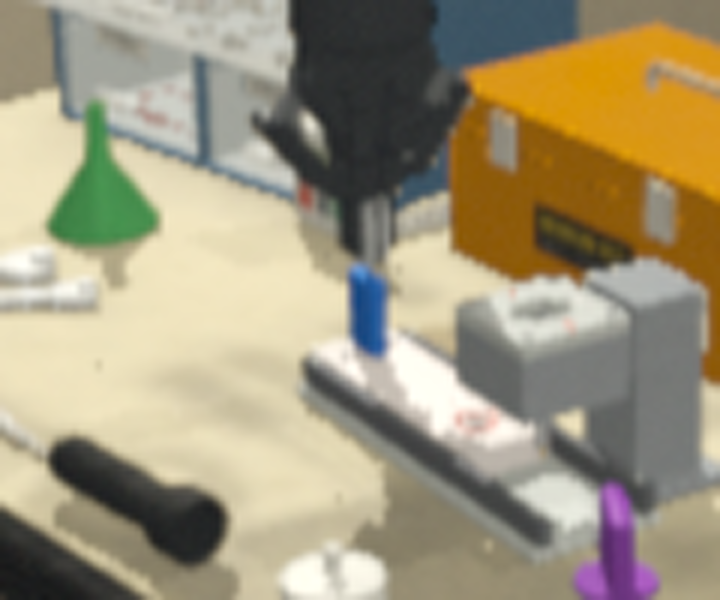

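View pics/top4z.png

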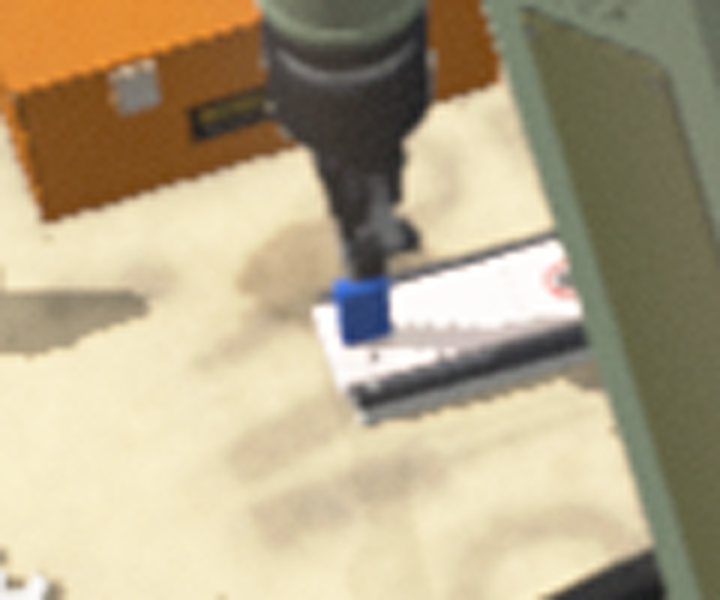

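Run:
```python
from h import *
for cam in ['side','top']:
    r=imaging.read_camera(cam); u,v=map(int,proj(r,(.553,.118,.05)))
    im=cv2.resize(r['pixels'][v-50:v+50,u-60:u+60,::-1],None,fx=6,fy=6,interpolation=cv2.INTER_CUBIC)
    for P,c in [((.5531,.1183,.0371),(0,0,255)),((.5531,.1183,.067),(0,255,0)),((.5531,.1183,.085),(255,0,255)),((.5528,.1198,.022),(0,255,255))]:
        a,b=proj(r,P); cv2.circle(im,(int((a-u+60)*6+3),int((b-v+50)*6+3)),5,c,-1)
    cv2.imwrite(f'pics/{cam}4p.png',im)
print(manip.sense()['joint_positions'])
```

```text
[ 1.90505265e-01  4.48313127e-01  1.80020212e+00 -1.49101942e-04
  8.93234357e-01  3.29654753e-01]
```

View pics/side4p.png

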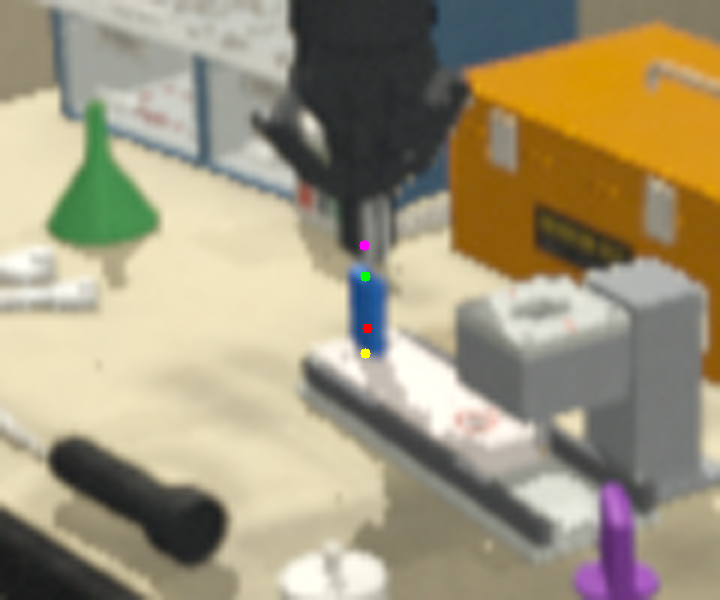

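View pics/top4p.png

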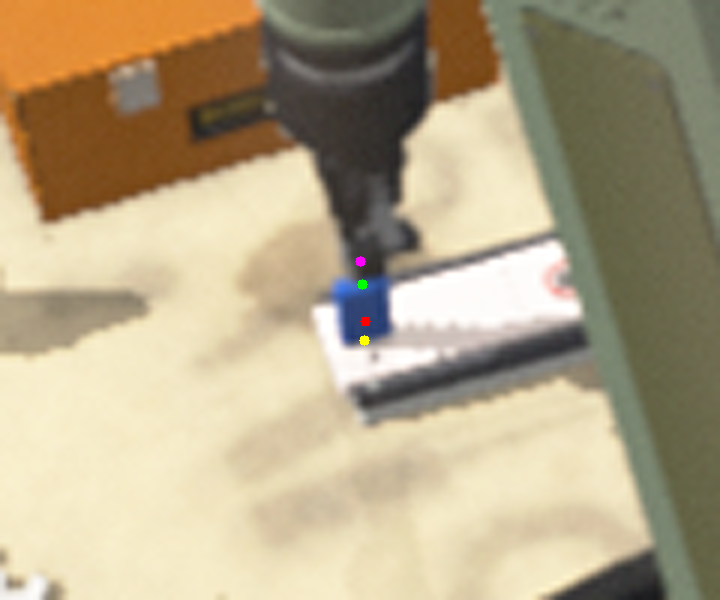

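Run:
```python
from h import *
C={}
for cam in ['side','top']:
    C[cam]=imaging.read_camera(cam)
C['wrist']=np.load('pics/wrist4.npy',allow_pickle=True).item()
def line(cam,u,v): 
    r=C[cam]; o=np.array(r['cam_to_world'])[:3,3]; p=ray(r,u,v,0); return o,(p-o)/np.linalg.norm(p-o)
obs=[]
for cam,a,b in [('side',373,262),('top',370,276)]:
    u,v=map(int,proj(C[cam],(.553,.118,.05))); obs.append((cam,u-60+a/6,v-50+b/6))
obs.append(('wrist',319,238))
A=np.zeros((3,3));B=np.zeros(3)
for c,u,v in obs:
    o,d=line(c,u,v);M=np.eye(3)-np.outer(d,d);A+=M;B+=M@o
X=np.linalg.solve(A,B);print(X)
for c,u,v in obs: print(c,u,v,proj(C[c],X))
```

```text
[0.55456345 0.11717606 0.0701382 ]
side 308.1666666666667 183.66666666666666 (np.float64(306.99735162709777), np.float64(184.712750037683))
top 298.6666666666667 207.0 (np.float64(296.9547147935369), np.float64(206.7773347513126))
wrist 319 238 (np.float64(322.5848952637781), np.float64(249.15944894539538))
```

drive_tool([
  {"hand": 1,"tx": 0,"ty": 0,"tz": 0,"twist": 0},
  {"hand": 1,"tx": 0,"ty": 0,"tz": 0,"twist": 0},
  {"hand": 1,"tx": 0,"ty": 0,"tz": 0,"twist": 0},
  {"hand": 1,"tx": 0,"ty": 0,"tz": 0,"twist": 0},
  {"hand": 1,"tx": 0,"ty": 0,"tz": 0,"twist": 0},
])

```text
time_s: 7.25
position: [0.5531, 0.1184, 0.0371]
tcp_rot: [[0.139, 0.99, 0.0], [0.99, -0.139, -0.0], [-0.0, 0.0, -1.0]]
contact_force: [-0.0, 2.0, 0.2]
width: 0.0725
```

```bash
cat > zoom.py <<'E'
from h import *
import sys
# zoom.py tag cam x y z half scale pts...
tag,cam=sys.argv[1:3]; x,y,z=map(float,sys.argv[3:6]); h=int(sys.argv[6])
r=imaging.read_camera(cam); u,v=map(int,proj(r,(x,y,z))); k=600//(2*h)
u0,v0=max(0,u-h),max(0,v-h)
im=cv2.resize(r['pixels'][v0:v+h,u0:u+h,::-1],None,fx=k,fy=k,interpolation=cv2.INTER_CUBIC)
for a in sys.argv[7:]:
    a,b=proj(r,list(map(float,a.split(',')))); cv2.circle(im,(int((a-u0+.5)*k),int((b-v0+.5)*k)),3,(0,0,255),-1)
cv2.imwrite(f'pics/{cam}{tag}.png',im); s=manip.sense(); print(u0,v0,k,s['time_s'],s['position'],s['width'],s['contact_force'])
E
python3 zoom.py 5 side .553 .118 .05 50 .553,.118,.037
```

```text
256 140 6 7.3 [0.55313188 0.1183556  0.03710141] 0.07900470671119605 [ 0.33744986  0.90614952 -0.49089541]
```

View pics/side5.png

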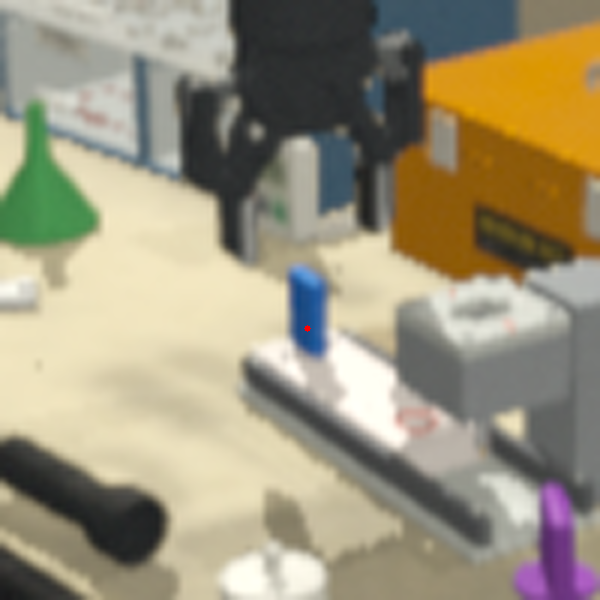

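drive_tool([
  {"hand": 1,"tx": 0,"ty": 0,"tz": 1,"twist": 0},
  {"hand": 1,"tx": 0,"ty": 0,"tz": 1,"twist": 0},
  {"hand": 1,"tx": 0,"ty": 0,"tz": 1,"twist": 0},
  {"hand": 1,"tx": 0,"ty": 0,"tz": 0,"twist": 0},
  {"hand": 0,"tx": 0,"ty": 0,"tz": 0,"twist": 0},
  {"hand": 0,"tx": 0,"ty": 0,"tz": 0,"twist": 0},
  {"hand": 0,"tx": 0,"ty": 0,"tz": 0,"twist": 0},
  {"hand": 0,"tx": 0,"ty": 0,"tz": 0,"twist": 0},
  {"hand": 0,"tx": 0,"ty": 0,"tz": 0,"twist": 0},
  {"hand": 0,"tx": 0,"ty": 0,"tz": 0,"twist": 0},
])

```text
time_s: 8.3
position: [0.5534, 0.1185, 0.0075]
tcp_rot: [[0.139, 0.99, 0.001], [0.99, -0.139, 0.0], [0.0, 0.001, -1.0]]
contact_force: [-0.5, 0.2, 1.7]
width: 0.0106
```

```bash
python3 zoom.py 6 side .553 .118 .05 50; python3 look.py 6 wrist fin,well
```

```text
256 140 6 8.35 [0.55338721 0.1184581  0.00756573] 0.010451779029540822 [-0.95160173  0.2515836   2.86504834]
wrist fin [(0.93, array([0.5509, 0.1188, 0.0468]), array([315., 253.]))]
wrist well []
8.5 [0.5534 0.1185 0.0076] 0.010743489040879468 [-1.2552  0.489   3.5896] [ 0.029   0.1657 -0.0205] [0.1906 0.4847 1.8299 0.0001 0.8262 0.3297]
[[ 0.1387  0.9903  0.0008]
 [ 0.9903 -0.1387  0.0002]
 [ 0.0003  0.0007 -1.    ]] 82.02577868517977
```

View pics/side6.png

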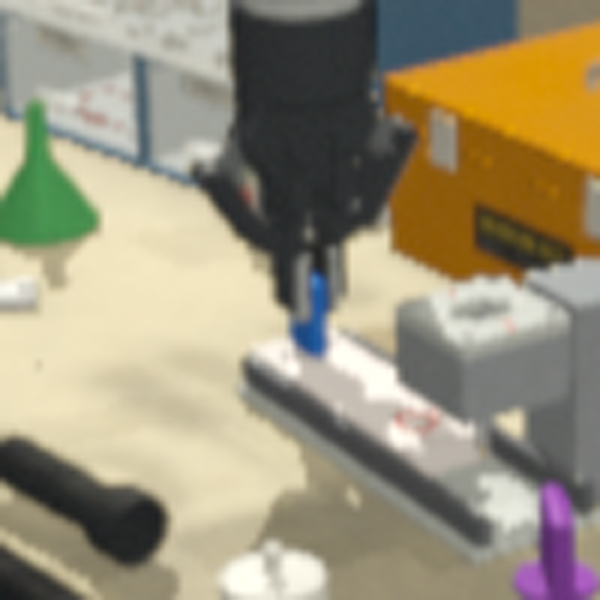

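View pics/wrist6.png

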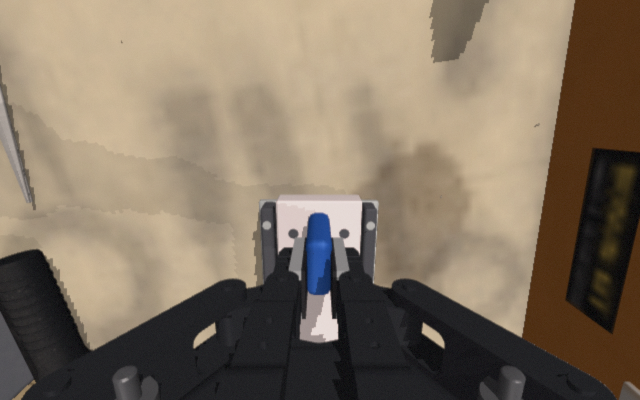

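drive_tool([
  {"hand": 0,"tx": -0.6,"ty": 0,"tz": 0,"twist": 0},
  {"hand": 0,"tx": -1.2,"ty": 0,"tz": 0,"twist": 0},
  {"hand": 0,"tx": -1.2,"ty": 0,"tz": 0,"twist": 0},
  {"hand": 0,"tx": -1.2,"ty": 0,"tz": 0,"twist": 0},
  {"hand": 0,"tx": -1.2,"ty": 0,"tz": 0,"twist": 0},
  {"hand": 0,"tx": -0.55,"ty": 0,"tz": 0,"twist": 0},
  {"hand": 0,"tx": 0,"ty": 0,"tz": 0,"twist": 0},
  {"hand": 0,"tx": 0,"ty": 0,"tz": 0,"twist": 0},
])

```text
time_s: 9.3
position: [0.5451, 0.0578, 0.0075]
tcp_rot: [[0.139, 0.99, 0.001], [0.99, -0.139, -0.002], [-0.001, 0.001, -1.0]]
contact_force: [0.8, -0.8, 6.9]
width: 0.0109
```

```bash
python3 look.py 7 wrist fin,mouth,rig;python3 look.py 7 top fin,mouth,rig; python3 zoom.py 7z side .54 .0 .05 50
```

```text
wrist fin [(0.66, array([0.5424, 0.0611, 0.0509]), array([314., 251.]))]
wrist mouth []
wrist rig []
9.5 [0.5451 0.0578 0.0075] 0.01089165014328907 [ 0.6764 -1.6066  5.3588] [-0.1136  0.0085 -0.0667] [ 0.0859  0.4629  1.8722 -0.0025  0.8059  0.2265]
[[ 0.1385  0.9904  0.0007]
 [ 0.9904 -0.1385 -0.0018]
 [-0.0016  0.0009 -1.    ]] 82.0415056948807
top fin [(0.69, array([0.5471, 0.0581, 0.0478]), array([316., 206.]))]
top mouth [(0.59, array([ 0.3874, -0.2662,  0.0015]), array([435., 213.]))]
top rig [(0.92, array([ 0.5317, -0.0456,  0.0011]), array([349., 206.])), (0.46, array([0.3678, 0.0707, 0.0063]), array([341., 261.]))]
9.7 [0.5451 0.0578 0.0075] 0.010838300493889648 [-0.6439 -1.6863  6.1795] [-0.1265  0.0112 -0.0953] [ 0.0859  0.4629  1.8722 -0.0025  0.8059  0.2266]
[[ 0.1386  0.9904  0.0007]
 [ 0.9904 -0.1385 -0.0018]
 [-0.0016  0.001  -1.    ]] 82.03603234630589
278 153 6 9.75 [0.54508724 0.05782981 0.00752914] 0.010591496271061176 [ 0.7740165  -2.52794411  6.54423311]
```

View pics/side7z.png

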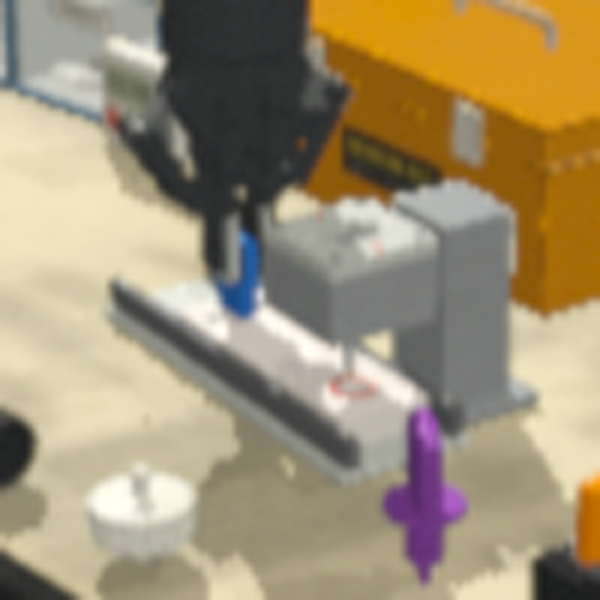

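View pics/wrist7.png

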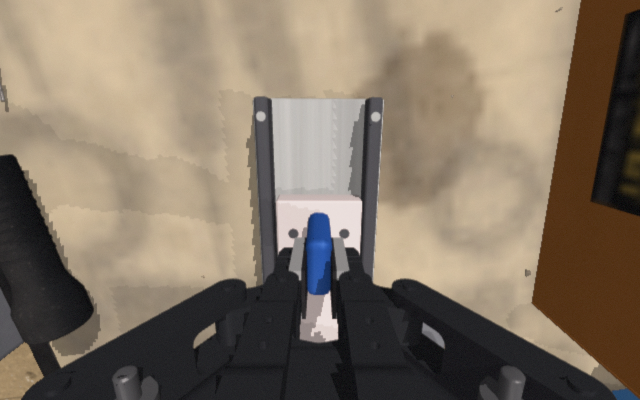

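Run:
```python
from h import *
m=np.array([.5296,-.0441]); ax=np.array([.139,.990])
rs=[imaging.read_camera('side') for _ in range(1)]
r=rs[0]
T=ray(r,278+347/6,153+372/6,.027); W=ray(r,278+353/6,153+386/6,.022)
print('tip',T,'well',W,'diff along y',(W-T)[:2]@ax,(W-T)[:2]@np.array([.990,-.139]))
im=r['pixels'][195:230,320:355,::-1]; cv2.imwrite('pics/s7zz.png',cv2.resize(im,None,fx=16,fy=16,interpolation=cv2.INTER_CUBIC))
# fin from wrist: carriage end and rig end
r=np.load('pics/wrist7.npy',allow_pickle=True).item(); r6=np.load('pics/wrist6.npy',allow_pickle=True).item()
print('cend',ray(r,319,198,.022),'before',ray(r6,319,196,.022))
```

```text
tip [ 0.53505494 -0.03957713  0.027     ] well [ 0.53361261 -0.04549374  0.022     ] diff along y -0.006057929185727535 -0.0006054968611021417
cend [0.54781262 0.08019665 0.022     ] before [0.55626548 0.14197488 0.022     ]
```

View pics/s7zz.png

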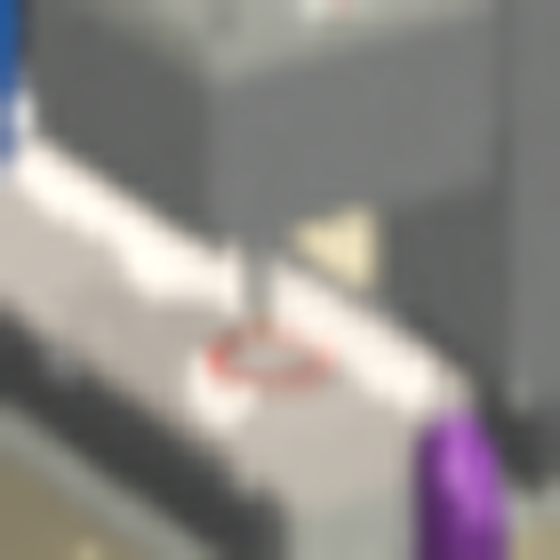

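drive_tool([
  {"hand": 0,"tx": 0.1,"ty": 0,"tz": 0,"twist": 0},
  {"hand": 0,"tx": 0.1,"ty": 0,"tz": 0,"twist": 0},
  {"hand": 0,"tx": 0,"ty": 0,"tz": 0,"twist": 0},
])

```text
time_s: 10.1
position: [0.5451, 0.0586, 0.0076]
tcp_rot: [[0.137, 0.991, 0.0], [0.991, -0.137, -0.004], [-0.004, 0.001, -1.0]]
contact_force: [0.0, -6.4, 6.6]
width: 0.011
```

Run:
```python
from h import *
ims=[]
for i in range(2):
    r=imaging.read_camera('side'); ims.append(r['pixels'].astype(float))
im=np.mean(ims,0)[195:230,320:355,::-1].astype(np.uint8)
cv2.imwrite('pics/s8zz.png',cv2.resize(im,None,fx=16,fy=16,interpolation=cv2.INTER_CUBIC))
m=np.array([.5296,-.0441,.027]); ax=np.array([.139,.990,0])
a=np.array(proj(r,m));b=np.array(proj(r,m-[0,0,.005]));c=np.array(proj(r,m-[0,0,.005]+.004*ax)); d=np.array(proj(r,m+[0.004,0,-.005]));print(a,b-a,c-b,d-b)
s=manip.sense();print(s['position'],s['contact_force'],s['time_s'])
# red ring centroid
g=im.astype(int); mask=(g[:,:,2]-g[:,:,1]>25)&(g[:,:,2]-g[:,:,0]>25); ys,xs=np.where(mask); print(320+xs.min(),320+xs.max(),195+ys.min(),195+ys.max())
print([ (round(q['conf'],2),toW(r,q['xyz']).round(4)) for t in ('well','probe_tip') for q in imaging.pinpoint('side',t)])
```

```text
[335.4976268  216.06439652] [0.00600373 1.52484596] [-0.76685082 -0.5045273 ] [ 1.00629537 -0.41195377]
[0.54511018 0.05857986 0.00757867] [-0.74183557 -5.93985956  7.78460608] 10.2
333 340 215 219
[(0.8, array([ 0.5318, -0.0413,  0.021 ])), (0.75, array([ 0.3748, -0.0739,  0.0013])), (0.71, array([ 0.532 , -0.0443,  0.1064])), (0.26, array([ 0.5307, -0.0441,  0.0248]))]
```

View pics/s8zz.png

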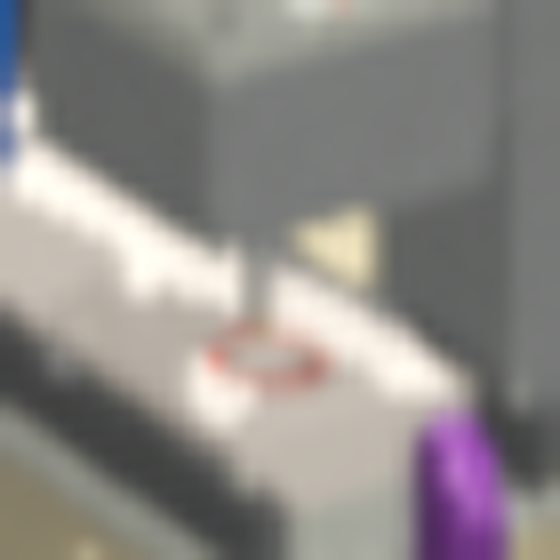

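drive_tool([
  {"hand": 0,"tx": 0.2,"ty": 0,"tz": 0,"twist": 0},
  {"hand": 0,"tx": 0,"ty": 0,"tz": 0,"twist": 0},
  {"hand": 0,"tx": 0,"ty": 0,"tz": 0,"twist": 0},
])

```text
time_s: 10.6
position: [0.5452, 0.0606, 0.0076]
tcp_rot: [[0.137, 0.991, -0.0], [0.991, -0.137, -0.004], [-0.004, 0.0, -1.0]]
contact_force: [-0.5, -5.3, 8.2]
width: 0.0109
```

```bash
cat > sz.py <<'E'
from h import *
import sys
r=imaging.read_camera('side')
im=r['pixels'][195:230,320:355,::-1]
cv2.imwrite('pics/'+sys.argv[1],cv2.resize(im,None,fx=16,fy=16,interpolation=cv2.INTER_CUBIC))
s=manip.sense();print(s['position'],s['contact_force'],s['time_s'])
g=im.astype(int); w=np.clip(np.minimum(g[:,:,2]-g[:,:,1],g[:,:,2]-g[:,:,0])-12,0,None); w[:18]=0; w[26:]=0
ys,xs=np.mgrid[0:35,0:35]; print('ring centroid',320+(w*xs).sum()/w.sum(),195+(w*ys).sum()/w.sum())
d=255-g[213:215-0,334:340].mean(axis=(0,2)); print('row probe',g[211:215,331:343-0].mean(axis=2) if 0 else g[15:19,11:22].mean(axis=2).round())
E
python3 sz.py s9zz.png
```

```text
[0.54525679 0.06060698 0.00757799] [-0.58072955 -4.51018189  8.64072387] 10.65
ring centroid 336.0201207243461 216.7424547283702
row probe [[221. 193. 155. 171. 135. 133. 134. 155. 191. 213. 216.]
 [243. 232. 217. 214. 160. 150. 166. 168. 166. 189. 206.]
 [241. 244. 237. 223. 170. 164. 205. 214. 191. 170. 179.]
 [216. 221. 219. 222. 172. 171. 220. 237. 228. 212. 178.]]sz.py:9: RuntimeWarning: Mean of empty slice.
  d=255-g[213:215-0,334:340].mean(axis=(0,2)); print('row probe',g[211:215,331:343-0].mean(axis=2) if 0 else g[15:19,11:22].mean(axis=2).round())
```

View pics/s9zz.png

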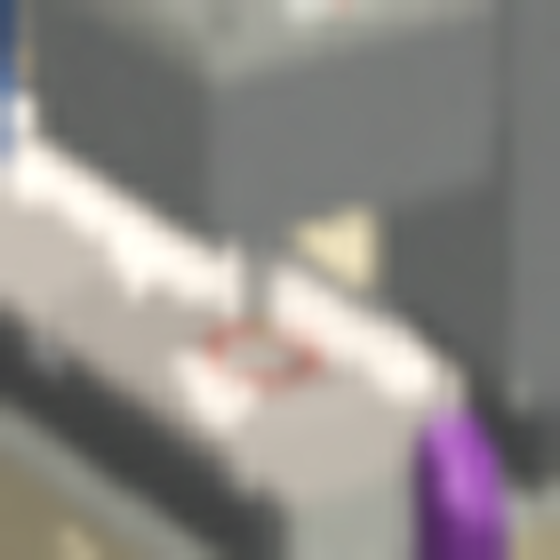

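drive_tool([
  {"hand": 0,"tx": -0.05,"ty": 0,"tz": 0,"twist": 0},
  {"hand": 1,"tx": 0,"ty": 0,"tz": 0,"twist": 0},
  {"hand": 1,"tx": 0,"ty": 0,"tz": 0,"twist": 0},
  {"hand": 1,"tx": 0,"ty": 0,"tz": 0,"twist": 0},
  {"hand": 1,"tx": 0,"ty": 0,"tz": 0,"twist": 0},
  {"hand": 1,"tx": 0,"ty": 0,"tz": -3,"twist": 0},
  {"hand": 1,"tx": 0,"ty": 0,"tz": -5,"twist": 0},
  {"hand": 1,"tx": 0,"ty": 0,"tz": -5,"twist": 0},
  {"hand": 1,"tx": -2,"ty": 0,"tz": -5,"twist": 0},
  {"hand": 1,"tx": -3,"ty": 0,"tz": -3,"twist": 0},
])

```text
time_s: 11.65
position: [0.5398, 0.0155, 0.2173]
tcp_rot: [[0.136, 0.991, 0.005], [0.991, -0.136, 0.0], [0.001, 0.005, -1.0]]
contact_force: [1.2, -0.5, 0.4]
width: 0.0853
```

drive_tool([
  {"hand": 1,"tx": -3,"ty": 0,"tz": 0,"twist": 0},
  {"hand": 1,"tx": -2,"ty": 0,"tz": 0,"twist": 0},
  {"hand": 1,"tx": 0,"ty": 0,"tz": 0,"twist": 0},
  {"hand": 1,"tx": 0,"ty": 0,"tz": 0,"twist": 0},
])

```text
time_s: 12.05
position: [0.5315, -0.0345, 0.2133]
tcp_rot: [[0.139, 0.99, -0.0], [0.99, -0.139, 0.001], [0.0, -0.001, -1.0]]
contact_force: [1.0, -0.1, 0.6]
width: 0.0855
```

```bash
python3 look.py 10 wrist fin,mouth,rig,key_grip,key,holder; python3 sz.py s10zz.png 2>/dev/null
```

```text
wrist fin [(0.7, array([0.5428, 0.061 , 0.0488]), array([317.,  88.]))]
wrist mouth [(0.91, array([ 0.5293, -0.0444,  0.1047]), array([318., 197.]))]
wrist rig [(0.95, array([ 0.5296, -0.0437, -0.0006]), array([319., 176.]))]
wrist key_grip [(0.65, array([ 0.4565, -0.173 ,  0.0669]), array([275., 296.]))]
wrist key [(0.67, array([ 0.4574, -0.1769,  0.0019]), array([282., 272.])), (0.66, array([ 0.4792, -0.2656,  0.0056]), array([306., 323.]))]
wrist holder [(0.6, array([ 0.4796, -0.2613, -0.0028]), array([306., 317.]))]
12.4 [ 0.5318 -0.0341  0.2134] 0.08528028242824541 [ 0.0009 -0.1261 -0.0406] [-0.0066  0.0389 -0.037 ] [-0.0856  0.2413  1.6263  0.      1.2742  0.0525]
[[ 0.1377  0.9905 -0.0002]
 [ 0.9905 -0.1377  0.0001]
 [ 0.     -0.0003 -1.    ]] 82.08728877600113
[ 0.53175847 -0.03419893  0.21340157] [0.3997732 0.4221475 0.0723699] 12.45
ring centroid 335.4726890756302 216.81512605042016
row probe [[220. 191. 153. 169. 133. 131. 131. 151. 189. 211. 215.]
 [242. 231. 216. 212. 158. 148. 160. 152. 162. 188. 205.]
 [244. 246. 238. 222. 169. 163. 202. 208. 189. 170. 177.]
 [238. 245. 240. 225. 172. 169. 219. 235. 226. 211. 176.]]
```

View pics/wrist10.png

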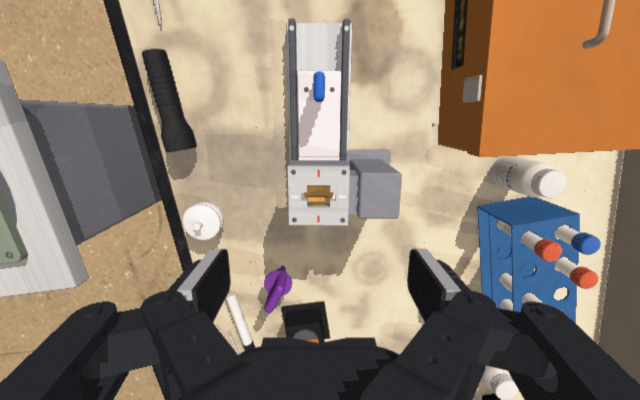

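Run:
```python
from h import *
im=cv2.imread('pics/wrist10.png'); cv2.imwrite('pics/z10.png',cv2.resize(im[60:240,270:410],None,fx=3.3,fy=3.3,interpolation=cv2.INTER_CUBIC))
im=cv2.imread('pics/s10zz.png')
```

```text
(no output)
```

View pics/z10.png

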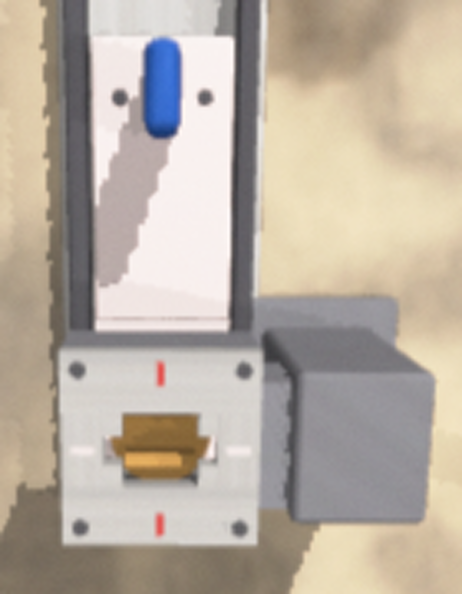

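View pics/s10zz.png

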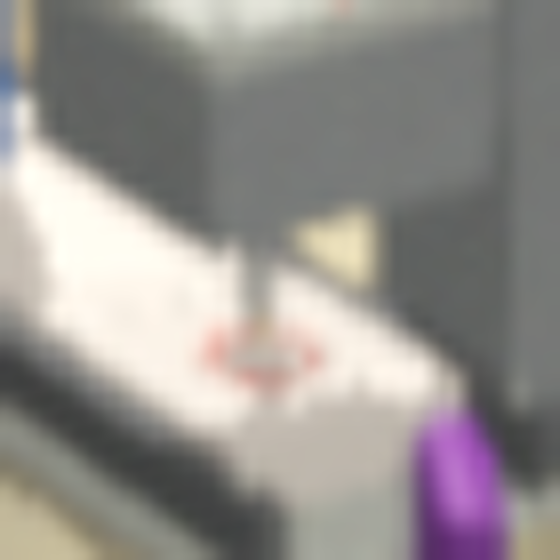

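Run:
```python
from h import *
ax=np.array([np.cos(np.radians(82)),np.sin(np.radians(82))]); nx=np.array([ax[1],-ax[0]])
r=np.load('pics/wrist2.npy',allow_pickle=True).item()
P=lambda a,b,z: ray(r,260+a/2.9,55+b/2.9,z)[:2]
s=(P(159,79,.022)+P(228,78,.022))/2; w=P(195,316,.022); off=w-s; print(off@ax,off@nx)
g=(P(143,496,.105)+P(261,495,.105))/2
r=np.load('pics/wrist10.npy',allow_pickle=True).item()
P=lambda a,b,z: ray(r,270+a/3.3,60+b/3.3,z)[:2]
s2=(P(120,97,.022)+P(206,97,.022))/2
m=(P(81,451,.105)+P(239,451,.105))/2; m2=(P(160,373,.105)+P(160,525,.105))/2;m3=(P(78,370,.105)+P(244,371,.105)+P(80,528,.105)+P(240,528,.105))/4
print('mouth',m,m2,m3)
w2=s2+off
for mm in (m,m2,m3): print('well-mouth y,x',(w2-mm)@ax,(w2-mm)@nx, 'with nominal 106:',(s2-106e-3*ax-mm)@ax)
f=P(161,87,.067); print('fin top-mouth',(f-m2)@ax,(f-m2)@nx)
def ang(p,q): d=q-p; return np.degrees(np.arctan2(d[1],d[0]))
print('yaw',ang(P(81,451,.105),P(239,451,.105)),ang(P(160,525,.105),P(160,373,.105))-90,ang(P(80,528,.105),P(78,370,.105))-90,ang(P(240,528,.105),P(244,371,.105))-90)
```

```text
-0.10573763116547186 -0.0004736348753375426
mouth [ 0.52934799 -0.04413258] [ 0.52936509 -0.0440237 ] [ 0.52949499 -0.04415938]
well-mouth y,x 0.0013530553889858432 0.0005552995699273102 with nominal 106: 0.0010906865544576957
well-mouth y,x 0.0012428518376442807 0.0005535173422858475 with nominal 106: 0.000980483003116133
well-mouth y,x 0.0013591392247296725 0.0004060048582149656 with nominal 106: 0.0010967703902015251
fin top-mouth 0.1063825970524608 0.0003117530635738195
yaw -8.005019656879604 -8.016583425095021 -8.595084066234065 -8.131749703535505
```

drive_tool([
  {"hand": 1,"tx": -4.6,"ty": 0,"tz": -1,"twist": 0},
  {"hand": 1,"tx": -4.6,"ty": 0,"tz": -1,"twist": 0},
  {"hand": 1,"tx": -4.6,"ty": 0,"tz": 0,"twist": 0},
  {"hand": 1,"tx": -4.6,"ty": 0,"tz": 0,"twist": 0},
  {"hand": 1,"tx": -4.6,"ty": 0,"tz": 0,"twist": 0},
  {"hand": 1,"tx": 0,"ty": 0,"tz": 0,"twist": -8},
  {"hand": 1,"tx": 0,"ty": 0,"tz": 0,"twist": -8},
  {"hand": 1,"tx": 0,"ty": 0,"tz": 0,"twist": -8},
  {"hand": 1,"tx": 0,"ty": 0,"tz": 0,"twist": -8},
  {"hand": 1,"tx": 0,"ty": 0,"tz": 0,"twist": -8},
])

```text
time_s: 13.45
position: [0.4999, -0.2624, 0.2334]
tcp_rot: [[-0.535, 0.845, -0.0], [0.845, 0.535, 0.0], [0.0, -0.0, -1.0]]
contact_force: [0.8, -0.3, 0.5]
width: 0.0854
```

drive_tool([
  {"hand": 1,"tx": 0,"ty": 0,"tz": 0,"twist": -8},
  {"hand": 1,"tx": 0,"ty": 0,"tz": 0,"twist": -8},
  {"hand": 1,"tx": 0,"ty": 0,"tz": 0,"twist": -8},
  {"hand": 1,"tx": 0,"ty": 0,"tz": 0,"twist": -8},
  {"hand": 1,"tx": 0,"ty": 0,"tz": 0,"twist": -8},
  {"hand": 1,"tx": 0,"ty": 0,"tz": 0,"twist": -8},
  {"hand": 1,"tx": 0,"ty": 0,"tz": 0,"twist": -2},
  {"hand": 1,"tx": 0,"ty": 0,"tz": 0,"twist": 0},
])

```text
time_s: 14.25
position: [0.4999, -0.2623, 0.2335]
tcp_rot: [[-0.99, 0.139, -0.0], [0.139, 0.99, 0.0], [0.0, -0.0, -1.0]]
contact_force: [-0.3, 0.3, 0.1]
width: 0.0855
```

```bash
python3 look.py 11 wrist key_grip,key,holder
```

```text
wrist key_grip [(0.89, array([ 0.457 , -0.1755,  0.0605]), array([389., 129.])), (0.56, array([ 0.4984, -0.3465,  0.0622]), array([250., 185.])), (0.55, array([ 0.4769, -0.2672,  0.0679]), array([313., 159.]))]
wrist key [(0.71, array([ 0.4981, -0.3511,  0.0017]), array([256., 175.])), (0.66, array([ 0.4571, -0.1746, -0.001 ]), array([380., 127.])), (0.65, array([ 0.4772, -0.2663,  0.0049]), array([314., 152.]))]
wrist holder [(0.65, array([ 0.4783, -0.264 , -0.0011]), array([316., 152.])), (0.41, array([ 0.4751, -0.266 ,  0.0685]), array([313., 157.]))]
14.45 [ 0.4999 -0.2624  0.2335] 0.0852697493425751 [ 0.677  -0.8265  1.1203] [0.0292 0.0205 0.0306] [-0.5038  0.2812  1.5202 -0.      1.3402 -1.935 ]
[[-0.9903  0.1391  0.    ]
 [ 0.1391  0.9903 -0.0001]
 [-0.     -0.0001 -1.    ]] 172.0040179752819
```

View pics/wrist11.png

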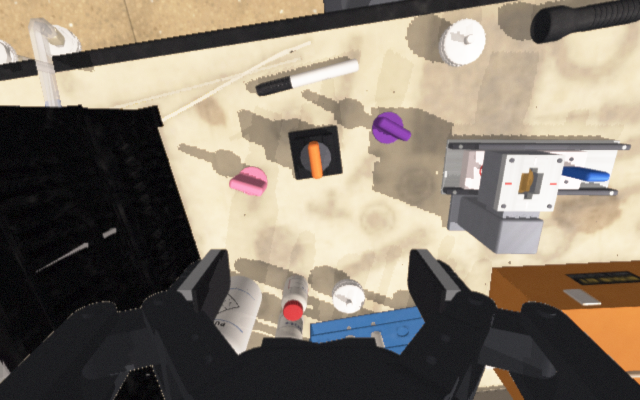

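Run:
```python
from h import *
im=cv2.imread('pics/wrist11.png'); cv2.imwrite('pics/z11.png',cv2.resize(im[115:195,270:360],None,fx=7,fy=7,interpolation=cv2.INTER_CUBIC))
g=im.astype(int); mk=((g[:,:,2]>180)&(g[:,:,1]>70)&(g[:,:,1]<170)&(g[:,:,0]<80)).astype(np.uint8); mk[:120]=0; mk[195:]=0; mk[:,:280]=0; mk[:,350:]=0
ys,xs=np.where(mk); print(len(xs),cv2.minAreaRect(np.c_[xs,ys].astype(np.float32)), ys.min(),ys.max())
```

```text
221 ((315.04998779296875, 160.35000610351562), (33.51686477661133, 10.465181350708008), 81.8698959350586) 144 177
```

View pics/z11.png

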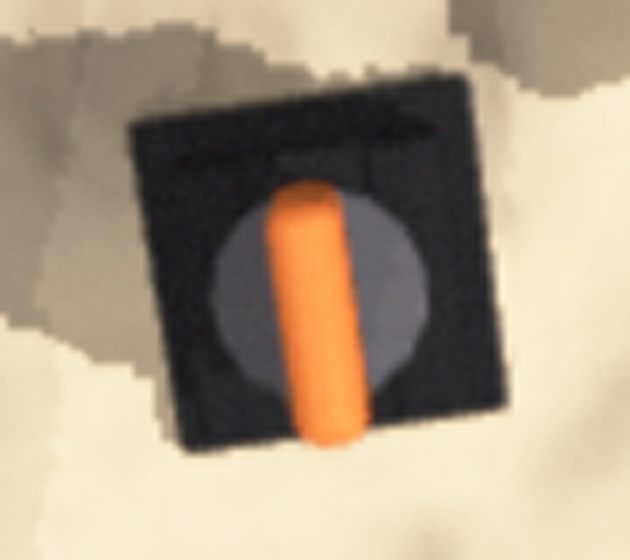

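Run:
```python
from h import *
r=np.load('pics/wrist11.npy',allow_pickle=True).item()
P=lambda a,b,z: ray(r,270+a/7-.4,115+b/7-.4,z)[:2]
a,b=P(305,210,.082),P(333,425,.082); d=a-b; print('handle dir',np.degrees(np.arctan2(d[1],d[0])),'ctr',(a+b)/2, np.hypot(*d))
a,b=P(303,190,.08),P(335,445,.08);print((a+b)/2,np.hypot(*(a-b)))
print('flange',P(320,292,.045),P(212,292,.045),P(428,292,.045))
# holder edges
c=[P(130,122,.04),P(468,75,.04),P(508,407,.04),P(188,450,.04)]
for i in range(4):
    d=c[(i+1)%4]-c[i]; print(np.degrees(np.arctan2(d[1],d[0])),np.hypot(*d))
print(np.mean(c,0))
```

```text
handle dir 179.27968873641868 ctr [ 0.47714637 -0.26394301] 0.03433168701669845
[ 0.47752436 -0.26400829] 0.040943237923342965
flange [ 0.47766086 -0.26428871] [ 0.47503925 -0.28303473] [ 0.48028228 -0.24554405]
89.73661490788766 0.05915141990277392
0.031523036882991566 0.05865560721843993
-90.18697273017263 0.058393077694572214
-179.22913811160794 0.05874227599814308
[ 0.47402636 -0.26319146]
```

drive_tool([
  {"hand": 0.5,"tx": 0,"ty": 0,"tz": 0,"twist": -7.5},
  {"hand": 0.5,"tx": 1.1,"ty": -0.1,"tz": 3,"twist": 0},
  {"hand": 0.5,"tx": 1.1,"ty": -0.1,"tz": 4,"twist": 0},
  {"hand": 0.5,"tx": 0,"ty": 0,"tz": 4,"twist": 0},
  {"hand": 0.5,"tx": 0,"ty": 0,"tz": 3,"twist": 0},
  {"hand": 0.5,"tx": 0,"ty": 0,"tz": 0,"twist": 0},
  {"hand": 0.5,"tx": 0,"ty": 0,"tz": 0,"twist": 0},
])

```text
time_s: 15.15
position: [0.4783, -0.2646, 0.0941]
tcp_rot: [[-1.0, 0.008, 0.0], [0.008, 1.0, -0.0], [-0.0, -0.0, -1.0]]
contact_force: [0.6, -0.1, 0.7]
width: 0.0428
```

```bash
python3 look.py 12 wrist key_grip,holder; python3 zoom.py 12 side .478 -.264 .06 50 .4775,-.264,.067
```

```text
wrist key_grip [(0.75, array([ 0.499 , -0.3496,  0.0619]), array([209., 240.])), (0.69, array([ 0.4776, -0.2686,  0.0668]), array([314., 214.])), (0.57, array([ 0.4574, -0.1723,  0.0611]), array([446., 185.]))]
wrist holder [(0.64, array([ 0.4796, -0.2596,  0.0015]), array([325., 194.]))]
15.3 [ 0.4793 -0.2651  0.0957] 0.04240047986752246 [0.734  0.165  1.0995] [ 0.0065  0.0424 -0.0346] [-0.5263  0.3569  1.7763 -0.      1.0041 -2.0888]
[[-1.      0.0082  0.0037]
 [ 0.0082  1.     -0.0022]
 [-0.0038 -0.0022 -1.    ]] 179.529288855463
329 189 6 15.35 [ 0.4790973  -0.26502234  0.09551473] 0.04257837277335197 [0.29287492 0.01925573 0.0865107 ]
```

View pics/wrist12.png

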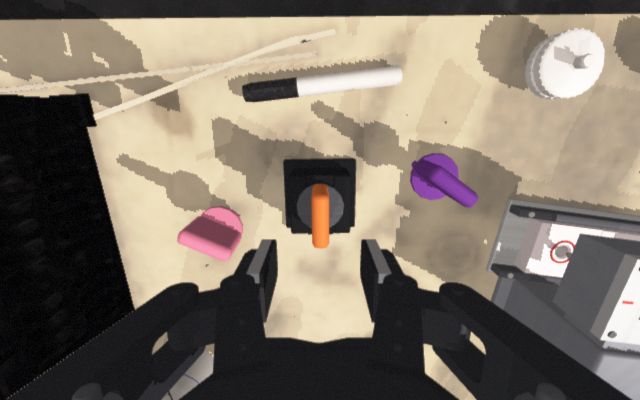

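View pics/side12.png

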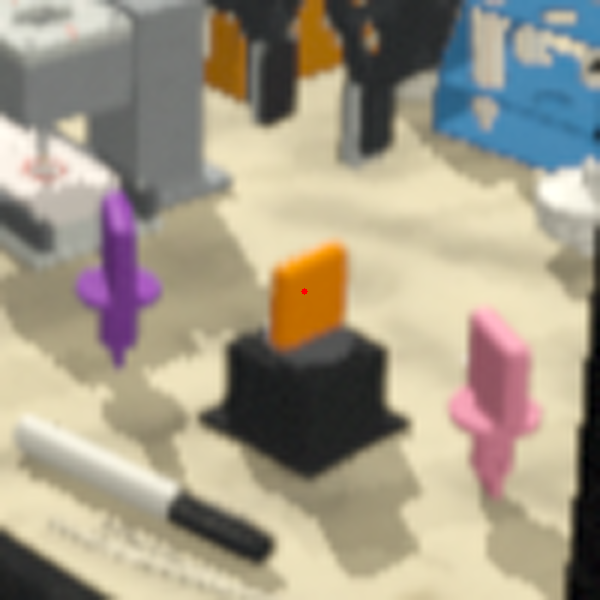

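drive_tool([
  {"hand": 0.5,"tx": 0.1,"ty": 0.05,"tz": 2.5,"twist": 0},
  {"hand": 0.5,"tx": 0,"ty": 0,"tz": 2.5,"twist": 0},
  {"hand": 0.5,"tx": 0,"ty": 0,"tz": 1.5,"twist": 0},
  {"hand": 0.5,"tx": 0,"ty": 0,"tz": 1.0,"twist": 0},
  {"hand": 0.5,"tx": 0,"ty": 0,"tz": 0,"twist": 0},
  {"hand": 0.5,"tx": 0,"ty": 0,"tz": 0,"twist": 0},
])

```text
time_s: 15.95
position: [0.4776, -0.2642, 0.0195]
tcp_rot: [[-1.0, 0.008, 0.002], [0.008, 1.0, -0.001], [-0.002, -0.001, -1.0]]
contact_force: [-0.2, 0.7, -0.2]
width: 0.0429
```

```bash
python3 look.py 13 wrist ; python3 zoom.py 13 side .478 -.264 .06 50
```

```text
16.0 [ 0.4777 -0.2643  0.0197] 0.04284544955128035 [0.2685 1.113  0.0535] [ 0.0094 -0.0393  0.0587] [-0.5264  0.4435  1.8669 -0.0001  0.8287 -2.089 ]
[[-1.      0.0082  0.0021]
 [ 0.0082  1.     -0.0013]
 [-0.0021 -0.0013 -1.    ]] 179.53213594352877
329 189 6 16.05 [ 0.47768302 -0.2643382   0.01970922] 0.042563381626517335 [0.36559497 0.51865509 1.05284334]
```

View pics/wrist13.png

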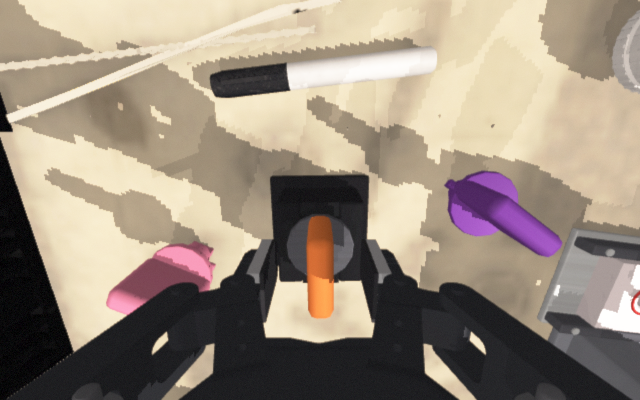

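View pics/side13.png

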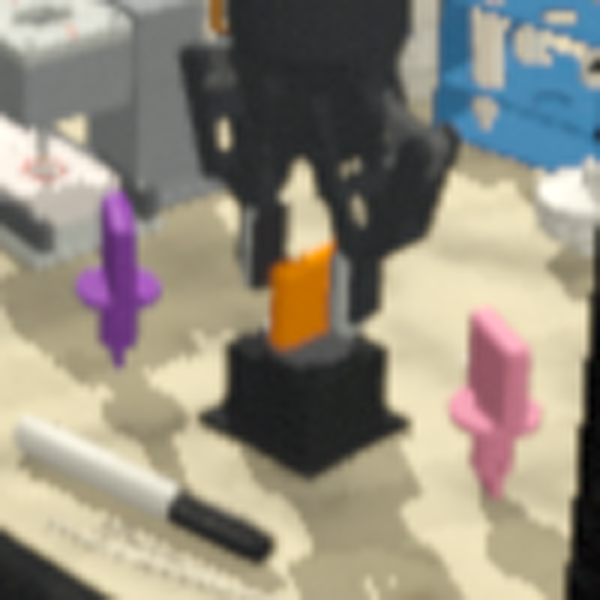

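drive_tool([
  {"hand": 0.5,"tx": 0,"ty": 0,"tz": 0.2,"twist": 0},
  {"hand": 0,"tx": 0,"ty": 0,"tz": 0,"twist": 0},
  {"hand": 0,"tx": 0,"ty": 0,"tz": 0,"twist": 0},
  {"hand": 0,"tx": 0,"ty": 0,"tz": 0,"twist": 0},
  {"hand": 0,"tx": 0,"ty": 0,"tz": 0,"twist": 0},
  {"hand": 0,"tx": 0,"ty": 0,"tz": 0,"twist": 0},
])

```text
time_s: 16.65
position: [0.477, -0.2639, 0.0168]
tcp_rot: [[-1.0, 0.008, 0.0], [0.008, 1.0, -0.0], [-0.0, -0.0, -1.0]]
contact_force: [-0.5, 0.1, 2.3]
width: 0.0112
```

```bash
python3 look.py 14 wrist ; python3 zoom.py 14 side .478 -.264 .06 50
```

```text
16.7 [ 0.477  -0.2639  0.0168] 0.01109609646655315 [0.44   0.0407 3.9227] [0.0482 0.0721 0.0373] [-0.5264  0.4469  1.8703 -0.0001  0.8238 -2.089 ]
[[-1.      0.0082  0.0004]
 [ 0.0082  1.     -0.0004]
 [-0.0005 -0.0004 -1.    ]] 179.53095925798755
329 189 6 16.75 [ 0.47698571 -0.26388949  0.01682833] 0.010940531501492011 [-0.96629446  0.84311507  3.79467351]
```

View pics/wrist14.png

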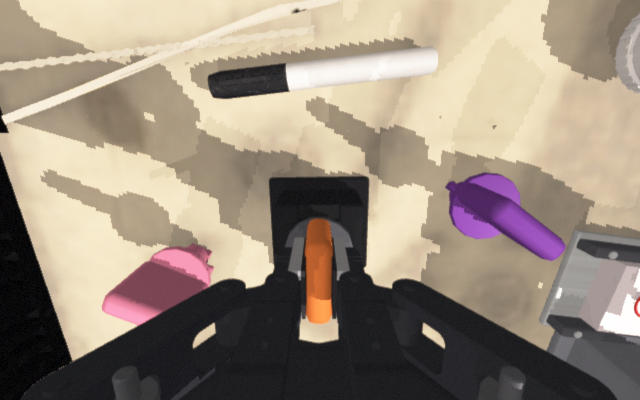

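View pics/side14.png

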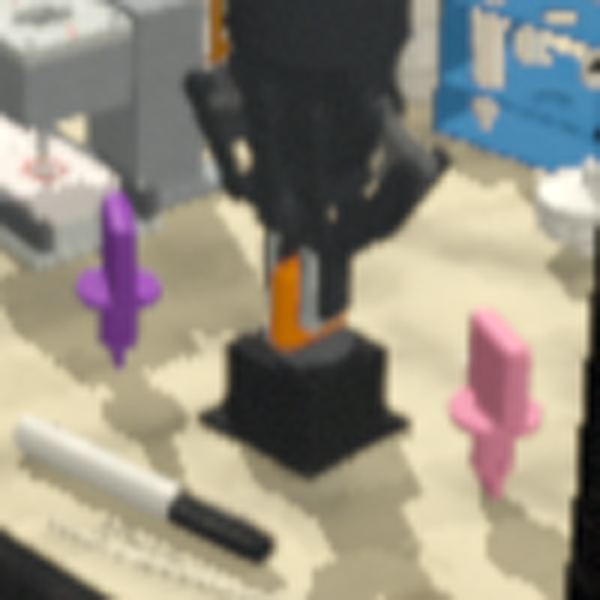

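drive_tool([
  {"hand": 0,"tx": 0,"ty": 0,"tz": -1.5,"twist": 0},
  {"hand": 0,"tx": 0,"ty": 0,"tz": -3,"twist": 0},
  {"hand": 0,"tx": 0,"ty": 0,"tz": -4,"twist": 0},
  {"hand": 0,"tx": 0,"ty": 0,"tz": -3.5,"twist": 0},
  {"hand": 0,"tx": 0,"ty": 0,"tz": -1.5,"twist": 3.5},
  {"hand": 0,"tx": 0,"ty": 0,"tz": 0,"twist": 4},
  {"hand": 0,"tx": 0,"ty": 0,"tz": 0,"twist": 0},
])

```text
time_s: 17.45
position: [0.4766, -0.2637, 0.1516]
tcp_rot: [[-0.99, 0.138, 0.0], [0.138, 0.99, -0.0], [-0.0, -0.0, -1.0]]
contact_force: [-0.3, 0.1, -0.8]
width: 0.0112
```

```bash
python3 look.py 15 wrist ; python3 zoom.py 15 side .478 -.264 .14 50
```

```text
17.5 [ 0.4763 -0.2635  0.151 ] 0.011064444890676196 [ 0.0298  0.6427 -0.1888] [-0.0152  0.0335  0.01  ] [-0.5264  0.3038  1.7017 -0.      1.1372 -1.9595]
[[-0.9905  0.1373 -0.001 ]
 [ 0.1373  0.9905  0.0005]
 [ 0.0011  0.0004 -1.    ]] 172.10737933858204
330 160 6 17.55 [ 0.47622344 -0.26349959  0.15073543] 0.010865875433635288 [-0.03019287 -0.69608629 -1.12484918]
```

View pics/side15.png

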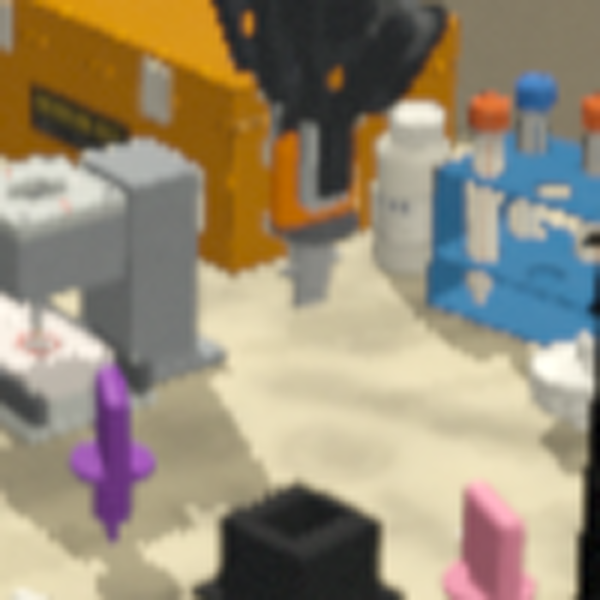

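drive_tool([
  {"hand": 0,"tx": -0.2,"ty": 2,"tz": 0,"twist": 0},
  {"hand": 0,"tx": -0.4,"ty": 3.5,"tz": 0,"twist": 0},
  {"hand": 0,"tx": -0.4,"ty": 4,"tz": 0,"twist": 0},
  {"hand": 0,"tx": -0.4,"ty": 4,"tz": 0,"twist": 0},
  {"hand": 0,"tx": -0.4,"ty": 4,"tz": 0,"twist": 0},
  {"hand": 0,"tx": -0.3,"ty": 3,"tz": 0,"twist": 0},
  {"hand": 0,"tx": -0.1,"ty": 2,"tz": 0,"twist": 0},
  {"hand": 0,"tx": 0,"ty": 0,"tz": 0,"twist": 0},
  {"hand": 0,"tx": 0,"ty": 0,"tz": 0,"twist": 0},
  {"hand": 0,"tx": 0,"ty": 0,"tz": 0,"twist": 0},
])

```text
time_s: 18.55
position: [0.5294, -0.0448, 0.1511]
tcp_rot: [[-0.99, 0.139, -0.001], [0.139, 0.99, -0.0], [0.001, -0.001, -1.0]]
contact_force: [-0.9, 0.3, -0.1]
width: 0.0105
```

```bash
python3 look.py 16 wrist; python3 zoom.py 16 side .53 -.044 .11 50 .5294,-.0441,.105;  python3 zoom.py 16 top .53 -.044 .11 50 .5294,-.0441,.105
```

```text
18.6 [ 0.5294 -0.0449  0.1512] 0.01133686503619381 [-0.7787 -0.1849 -0.77  ] [-0.0394  0.0003  0.0225] [-0.1061  0.2837  1.7307 -0.0004  1.1279 -1.5368]
[[-0.9902  0.1395 -0.0007]
 [ 0.1395  0.9902 -0.0003]
 [ 0.0007 -0.0004 -1.    ]] 171.98278002373306
285 140 6 18.65 [ 0.52949414 -0.04498117  0.15131811] 0.010956477633084957 [ 0.35170041 -0.34164191 -2.58854759]
299 134 6 18.7 [ 0.52957251 -0.0449296   0.15139846] 0.011168244345914667 [ 0.20438973 -0.01511384 -0.72114425]
```

View pics/side16.png

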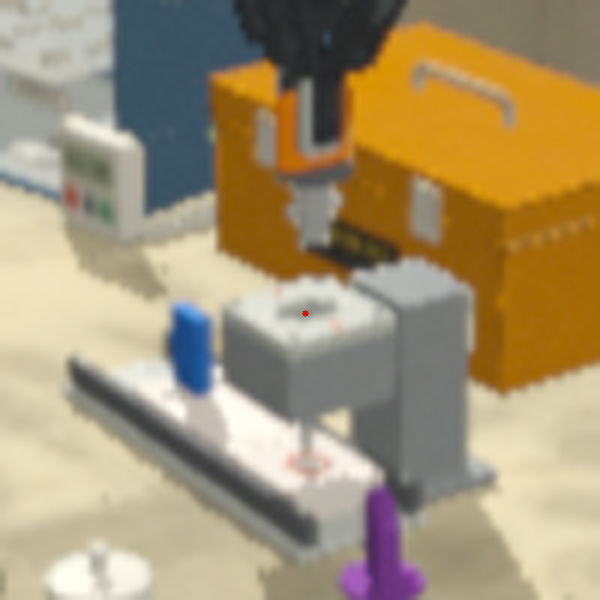

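View pics/wrist16.png

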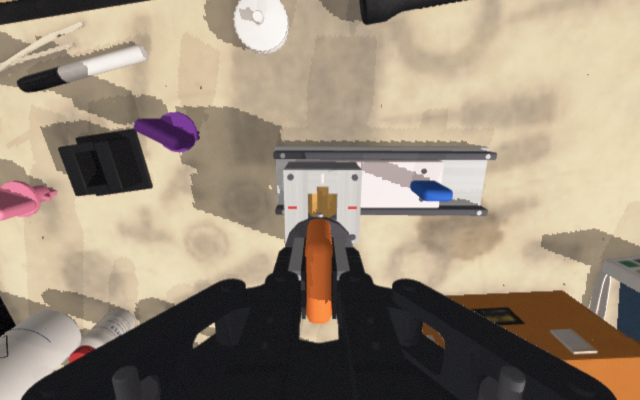

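View pics/top16.png

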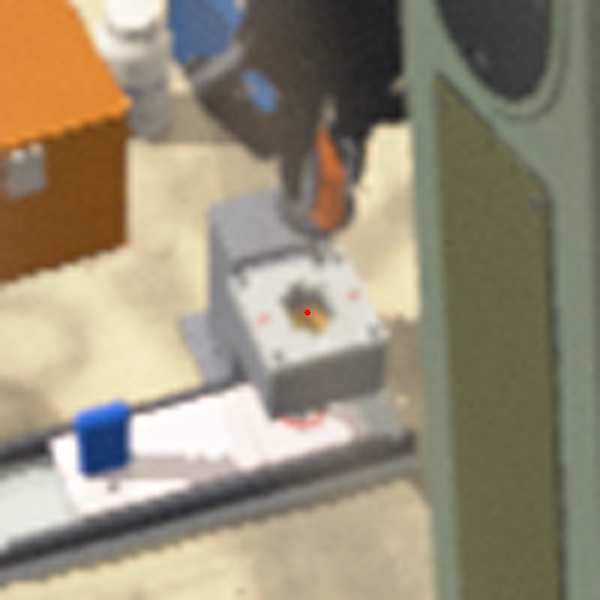

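Run:
```python
from h import *
r=imaging.read_camera('side')
for P in [(.5300,-.0451,.1404),(.5300,-.0451,.16),(.5300,-.0451,.2013),(.5300,-.0451,.216),(.5294,-.0441,.105)]:
    u,v=proj(r,P); print(P,(u-285+.5)*6,(v-140+.5)*6)
im=r['pixels'][145:200,315:360,::-1]; cv2.imwrite('pics/s16k.png',cv2.resize(im,None,fx=12,fy=11,interpolation=cv2.INTER_CUBIC))
r=np.load('pics/wrist16.npy',allow_pickle=True).item()
im=cv2.imread('pics/wrist16.png'); cv2.imwrite('pics/w16k.png',cv2.resize(im[150:330,260:380],None,fx=3.3,fy=3.3,interpolation=cv2.INTER_CUBIC))
for P in [(.5294,-.0441,.105),(.53,-.0451,.216)]: u,v=proj(r,P); print((u-260+.5)*3.3,(v-150+.5)*3.3)
print(manip.sense()['time_s'])
```

```text
(0.53, -0.0451, 0.1404) 307.1917017085676 244.96258907938306
(0.53, -0.0451, 0.16) 307.05168156237835 206.35308139544105
(0.53, -0.0451, 0.2013) 306.7512082031312 123.49980071828594
(0.53, -0.0451, 0.216) 306.6424417568925 93.5082669561582
(0.5294, -0.0441, 0.105) 305.1002800620479 313.2963466482614
202.24510128740238 190.9888037279752
200.62745379456285 442.6172570705487
18.75
```

View pics/s16k.png

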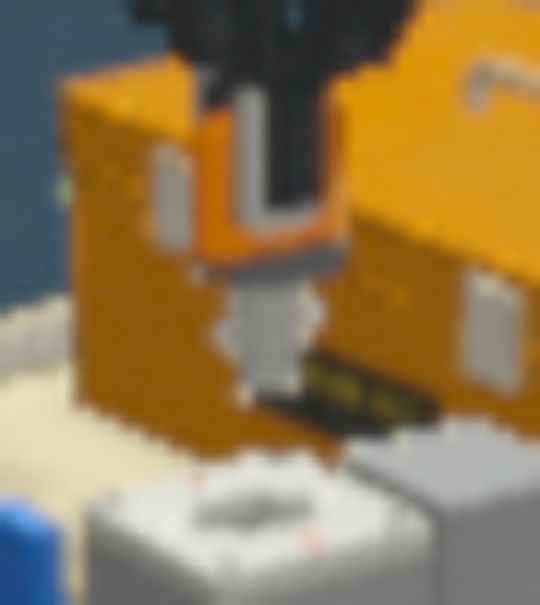

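View pics/w16k.png

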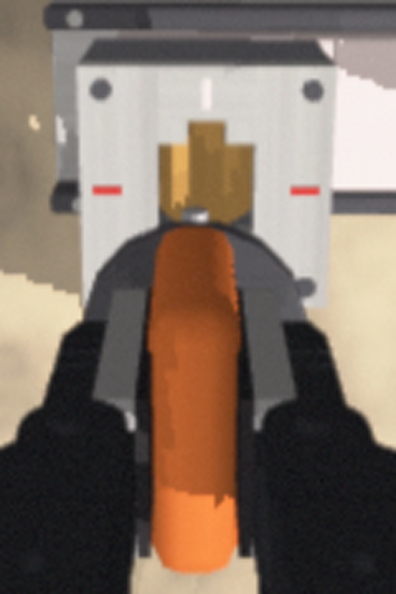

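```bash
python3 - <<'E'
from h import *
r=np.load('pics/wrist16.npy',allow_pickle=True).item()
t=np.array([.5294,-.0449]); ex=np.array([-.9902,.1395])
for dx in (-.002,0,.002):
  for z in (.201,.213,.216):
    print(dx,z,[tuple(np.round((np.array(proj(r,[*(t+(dx+s)*ex),z]))-[259.5,149.5])*3.3)) for s in (-.02,.02,-.019,.019)])
r2=np.load('pics/wrist14.npy',allow_pickle=True).item()
# full mouth measure in wrist16 at z .105
Q=lambda a,b,z: ray(r,260+a/3.3-.5,150+b/3.3-.5,z)[:2]
print('mouth from red marks',(Q(107,190,.105)+Q(305,190,.105))/2,'white',Q(207,92,.105))
print('flange near edge z',[ (z,Q(195,222,z)) for z in (.185,.19)])
E
python3 - <<'E'
E
```

```text
-0.002 0.201 [(np.float64(201.0), np.float64(514.0)), (np.float64(201.0), np.float64(269.0)), (np.float64(201.0), np.float64(508.0)), (np.float64(201.0), np.float64(276.0))]
-0.002 0.213 [(np.float64(201.0), np.float64(566.0)), (np.float64(202.0), np.float64(303.0)), (np.float64(201.0), np.float64(560.0)), (np.float64(202.0), np.float64(310.0))]
-0.002 0.216 [(np.float64(201.0), np.float64(580.0)), (np.float64(202.0), np.float64(313.0)), (np.float64(201.0), np.float64(574.0)), (np.float64(202.0), np.float64(320.0))]
0 0.201 [(np.float64(201.0), np.float64(503.0)), (np.float64(201.0), np.float64(256.0)), (np.float64(201.0), np.float64(497.0)), (np.float64(201.0), np.float64(262.0))]
0 0.213 [(np.float64(201.0), np.float64(554.0)), (np.float64(202.0), np.float64(289.0)), (np.float64(201.0), np.float64(548.0)), (np.float64(202.0), np.float64(296.0))]
0 0.216 [(np.float64(201.0), np.float64(568.0)), (np.float64(202.0), np.float64(298.0)), (np.float64(201.0), np.float64(562.0)), (np.float64(202.0), np.float64(305.0))]
0.002 0.201 [(np.float64(201.0), np.float64(491.0)), (np.float64(201.0), np.float64(242.0)), (np.float64(201.0), np.float64(485.0)), (np.float64(201.0), np.float64(249.0))]
0.002 0.213 [(np.float64(201.0), np.float64(541.0)), (np.float64(202.0), np.float64(274.0)), (np.float64(201.0), np.float64(535.0)), (np.float64(202.0), np.float64(282.0))]
0.002 0.216 [(np.float64(201.0), np.float64(555.0)), (np.float64(202.0), np.float64(283.0)), (np.float64(201.0), np.float64(549.0)), (np.float64(202.0), np.float64(291.0))]
mouth from red marks [ 0.52927892 -0.04317842] white [ 0.50566421 -0.03970124]
flange near edge z [(0.185, array([ 0.50991167, -0.04305782])), (0.19, array([ 0.50822348, -0.04281719]))]
```

drive_tool([
  {"hand": 0,"tx": 0.18,"ty": 0.26,"tz": 0,"twist": 0},
  {"hand": 0,"tx": 0,"ty": 0,"tz": 1.5,"twist": 0},
  {"hand": 0,"tx": 0,"ty": 0,"tz": 1.5,"twist": 0},
  {"hand": 0,"tx": 0,"ty": 0,"tz": 0,"twist": 0},
  {"hand": 0,"tx": 0,"ty": 0,"tz": 0,"twist": 0},
])

```text
time_s: 19.25
position: [0.5283, -0.0412, 0.1217]
tcp_rot: [[-0.99, 0.139, -0.0], [0.139, 0.99, -0.0], [0.0, -0.0, -1.0]]
contact_force: [-1.0, 0.6, -1.3]
width: 0.0112
```

```bash
python3 look.py 17 wrist;  python3 - <<'E'
from h import *
for c in ('side','top'):
    r=imaging.read_camera(c); u,v=map(int,proj(r,(.5294,-.0441,.125)))
    cv2.imwrite(f'pics/{c}17k.png',cv2.resize(r['pixels'][v-25:v+25,u-25:u+25,::-1],None,fx=11,fy=11,interpolation=cv2.INTER_CUBIC)); print(c,u-25,v-25)
im=cv2.imread('pics/wrist17.png'); cv2.imwrite('pics/w17k.png',cv2.resize(im[150:330,260:380],None,fx=3.3,fy=3.3,interpolation=cv2.INTER_CUBIC))
E
```

```text
19.3 [ 0.5288 -0.0413  0.1222] 0.010823608018066607 [-0.3932 -0.3522 -0.2741] [-0.0041 -0.0309 -0.0187] [-0.0996  0.3073  1.7768 -0.0001  1.0564 -1.5312]
[[-0.9903  0.1387  0.0011]
 [ 0.1387  0.9903 -0.0002]
 [-0.0011 -0.     -1.    ]] 172.0267797543509
side 310 160
top 325 156
```

View pics/side17k.png

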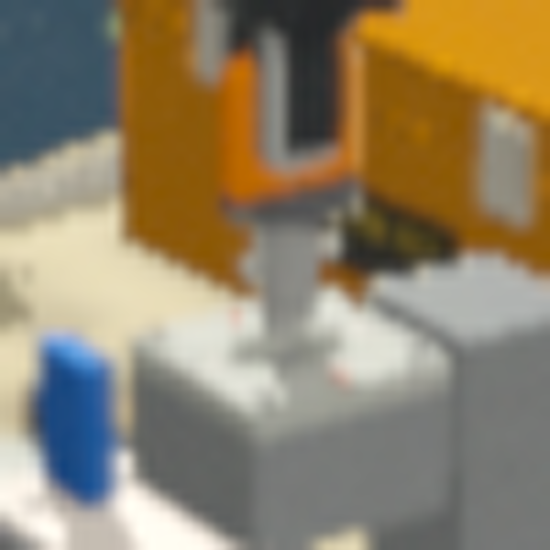

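View pics/top17k.png

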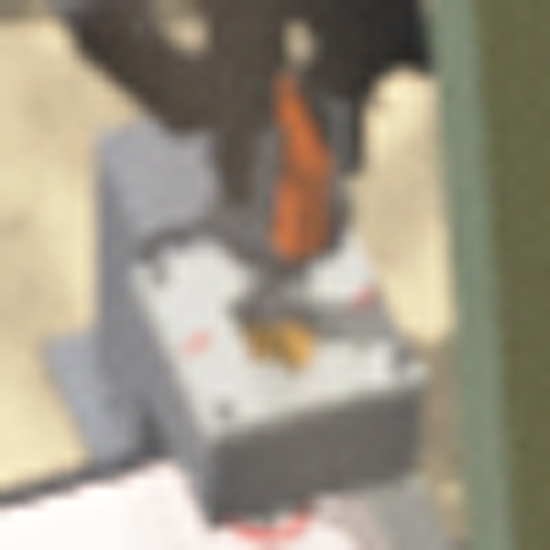

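View pics/w17k.png

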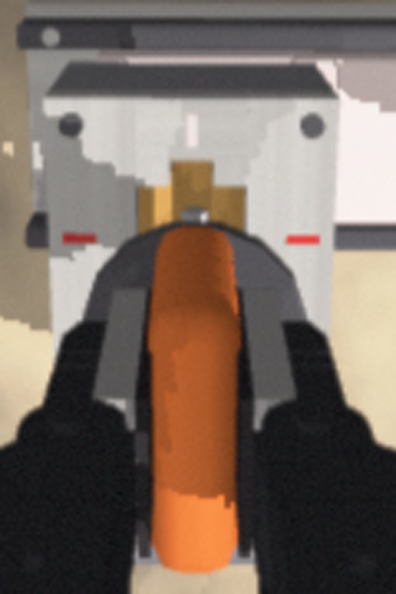

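drive_tool([
  {"hand": 0,"tx": 0,"ty": -0.05,"tz": 0.5,"twist": 0},
  {"hand": 0,"tx": 0,"ty": 0,"tz": 0.6,"twist": 0},
  {"hand": 0,"tx": 0,"ty": 0,"tz": 0.6,"twist": 0},
  {"hand": 0,"tx": 0,"ty": 0,"tz": 0.5,"twist": 0},
  {"hand": 0,"tx": 0,"ty": 0,"tz": 0,"twist": 0},
])

```text
time_s: 19.9
position: [0.5275, -0.0416, 0.0984]
tcp_rot: [[-0.99, 0.139, -0.002], [0.139, 0.99, 0.0], [0.002, -0.0, -1.0]]
contact_force: [-0.6, 0.1, -0.9]
width: 0.0111
```

```bash
cat > v.py <<'E'
from h import *
import sys
n=sys.argv[1]
for c in ('side','top'):
    r=imaging.read_camera(c); u,v=map(int,proj(r,(.5294,-.0441,.09)))
    cv2.imwrite(f'pics/{c}{n}k.png',cv2.resize(r['pixels'][v-25:v+25,u-25:u+25,::-1],None,fx=10,fy=10,interpolation=cv2.INTER_CUBIC))
r=imaging.read_camera('wrist')
cv2.imwrite(f'pics/w{n}k.png',cv2.resize(r['pixels'][150:330,260:380,::-1],None,fx=3.3,fy=3.3,interpolation=cv2.INTER_CUBIC))
s=manip.sense(); print(s['time_s'],s['position'].round(4) if hasattr(s['position'],'round') else s['position'],s['contact_force'],s['torque'],s['width'],np.degrees(np.arctan2(s['tcp_rot'][1][0],s['tcp_rot'][0][0])))
E
python3 v.py 18
```

```text
20.05 [ 0.5284 -0.0417  0.0996] [ 0.052554    0.42329083 -1.0098116 ] [-0.00617804 -0.07646013  0.0340602 ] 0.010973501199788155 172.02940947038965
```

View pics/side18k.png

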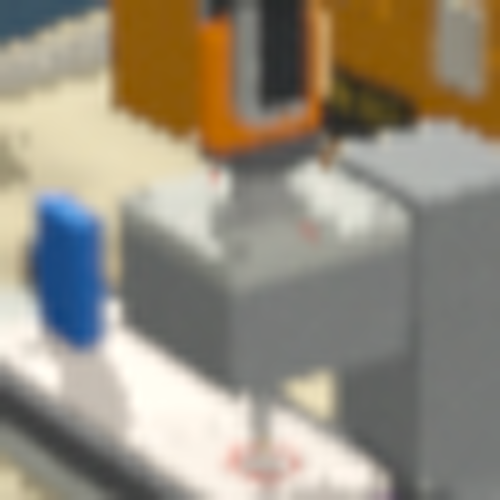

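View pics/w18k.png

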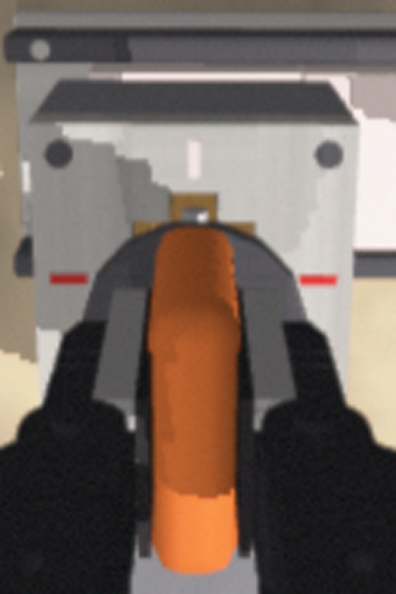

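drive_tool([
  {"hand": 0,"tx": 0,"ty": 0,"tz": 0.4,"twist": 0},
  {"hand": 0,"tx": 0,"ty": 0,"tz": 0.4,"twist": 0},
  {"hand": 0,"tx": 0,"ty": 0,"tz": 0,"twist": 0},
])

```text
time_s: 20.35
position: [0.529, -0.0418, 0.0918]
tcp_rot: [[-0.99, 0.139, 0.002], [0.139, 0.99, -0.0], [-0.002, -0.0, -1.0]]
contact_force: [1.1, -0.1, 3.8]
width: 0.0113
```

```bash
python3 v.py 19
```

```text
20.5 [ 0.529  -0.0418  0.0921] [-0.13839946 -0.36659809  3.65366628] [-0.03907534 -0.12005442 -0.00374431] 0.010834693878008736 172.02987440752278
```

View pics/side19k.png

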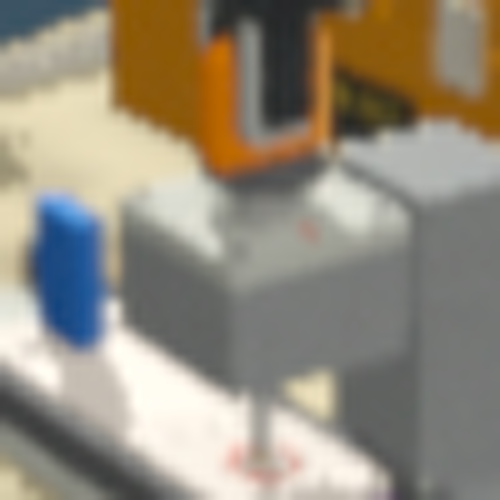

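View pics/w19k.png

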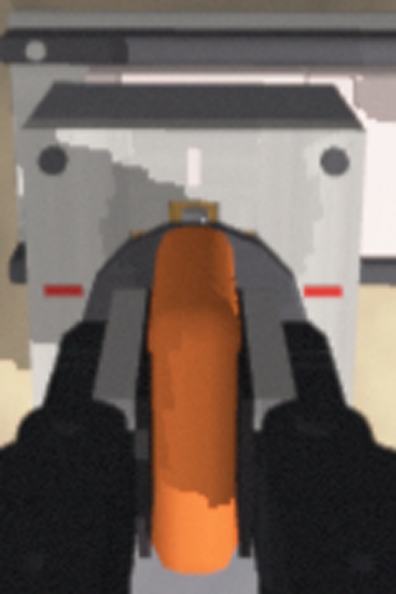

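drive_tool([
  {"hand": 0,"tx": 0,"ty": 0,"tz": 0.3,"twist": 0},
  {"hand": 0,"tx": 0,"ty": 0,"tz": 0.3,"twist": 0},
  {"hand": 0,"tx": 0,"ty": 0,"tz": 0.2,"twist": 0},
  {"hand": 0,"tx": 0,"ty": 0,"tz": 0,"twist": 0},
  {"hand": 0,"tx": 0,"ty": 0,"tz": 0,"twist": 0},
])

```text
time_s: 21.0
position: [0.529, -0.0418, 0.0843]
tcp_rot: [[-0.99, 0.139, 0.002], [0.139, 0.99, -0.0], [-0.002, 0.0, -1.0]]
contact_force: [-0.1, 0.4, 7.2]
width: 0.0108
```

```bash
python3 v.py 20
```

```text
21.15 [ 0.529  -0.0418  0.0844] [0.23170528 0.14097839 8.3100591 ] [-0.04656416 -0.00567867  0.01066729] 0.011203524504084543 172.0304908521464
```

View pics/side20k.png

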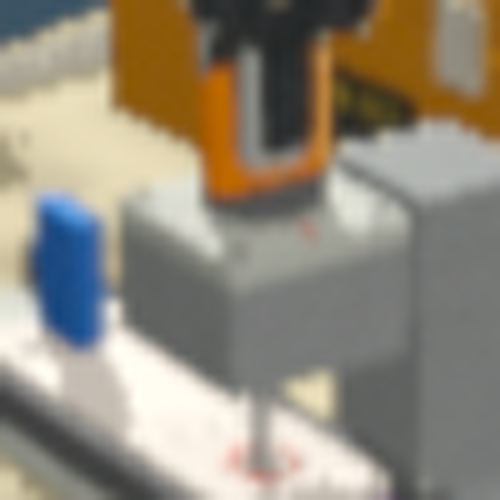

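View pics/w20k.png

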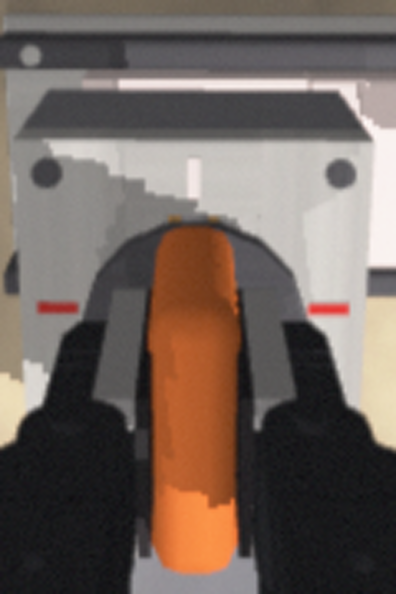

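drive_tool([
  {"hand": 0,"tx": 0,"ty": 0,"tz": 0.15,"twist": 0},
  {"hand": 0,"tx": 0,"ty": 0,"tz": 0,"twist": 0},
  {"hand": 0,"tx": 0,"ty": 0,"tz": 0,"twist": 4},
  {"hand": 0,"tx": 0,"ty": 0,"tz": 0,"twist": 4},
  {"hand": 0,"tx": 0,"ty": 0,"tz": 0,"twist": 4},
  {"hand": 0,"tx": 0,"ty": 0,"tz": 0,"twist": 4},
  {"hand": 0,"tx": 0,"ty": 0,"tz": 0,"twist": 4},
  {"hand": 0,"tx": 0,"ty": 0,"tz": 0,"twist": 0},
])

```text
time_s: 21.95
position: [0.5293, -0.0415, 0.0831]
tcp_rot: [[-0.883, 0.47, 0.003], [0.47, 0.883, 0.0], [-0.002, 0.001, -1.0]]
contact_force: [0.4, 0.5, 8.8]
width: 0.0111
```

```bash
python3 v.py 21
```

```text
22.1 [ 0.5293 -0.0415  0.0831] [-0.20334615  0.51105487  8.48284987] [ 0.1839728  -0.00322919  0.0472698 ] 0.0112367579909791 152.0314545550304
```

View pics/side21k.png

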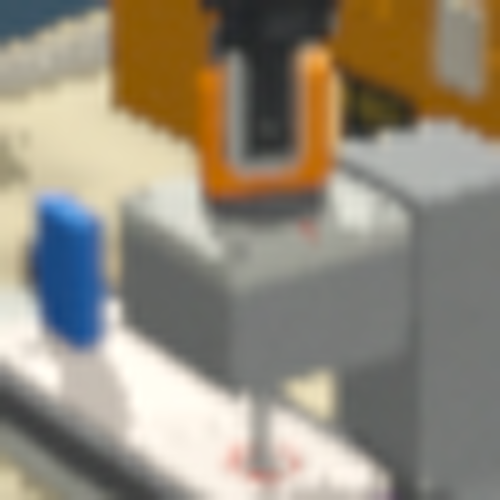

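View pics/w21k.png

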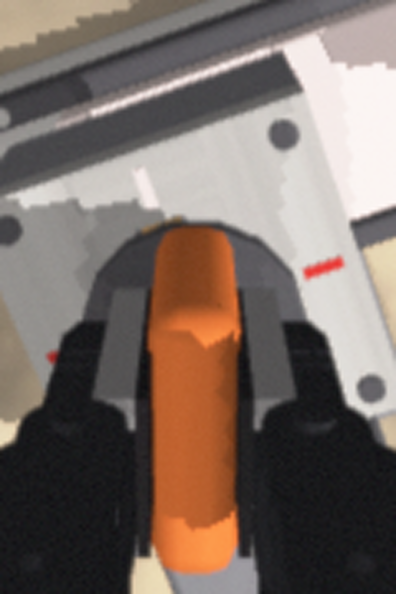

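drive_tool([
  {"hand": 0,"tx": 0,"ty": 0,"tz": 0,"twist": 6},
  {"hand": 0,"tx": 0,"ty": 0,"tz": 0,"twist": 6},
  {"hand": 0,"tx": 0,"ty": 0,"tz": 0,"twist": 6},
  {"hand": 0,"tx": 0,"ty": 0,"tz": 0,"twist": 6},
  {"hand": 0,"tx": 0,"ty": 0,"tz": 0,"twist": 6},
  {"hand": 0,"tx": 0,"ty": 0,"tz": 0,"twist": 6},
  {"hand": 0,"tx": 0,"ty": 0,"tz": 0,"twist": 6},
  {"hand": 0,"tx": 0,"ty": 0,"tz": 0,"twist": 0},
])

```text
time_s: 22.9
position: [0.53, -0.0414, 0.0833]
tcp_rot: [[-0.341, 0.94, 0.004], [0.94, 0.341, 0.0], [-0.001, 0.004, -1.0]]
contact_force: [1.2, 0.9, 7.7]
width: 0.0108
```

drive_tool([
  {"hand": 0,"tx": 0,"ty": 0,"tz": 0,"twist": 6},
  {"hand": 0,"tx": 0,"ty": 0,"tz": 0,"twist": 6},
  {"hand": 0,"tx": 0,"ty": 0,"tz": 0,"twist": 6},
  {"hand": 0,"tx": 0,"ty": 0,"tz": 0,"twist": 6},
  {"hand": 0,"tx": 0,"ty": 0,"tz": 0,"twist": 4},
  {"hand": 0,"tx": 0,"ty": 0,"tz": 0,"twist": 0},
  {"hand": 0,"tx": 0,"ty": 0,"tz": 0,"twist": 0},
])

```text
time_s: 23.6
position: [0.5304, -0.0416, 0.0834]
tcp_rot: [[0.138, 0.99, 0.005], [0.99, -0.138, -0.0], [0.001, 0.005, -1.0]]
contact_force: [1.6, 0.3, 8.2]
width: 0.0113
```

```bash
python3 v.py 22; python3 look.py 22 side,top well,key_grip,mouth
```

```text
23.75 [ 0.5304 -0.0415  0.0834] [2.90190746 1.01057506 8.20314325] [ 0.19499719 -0.36119956  0.12836474] 0.010558226349552675 82.04760669458338
side well [(0.67, array([ 0.5315, -0.0413,  0.0236]), array([335., 217.]))]
side key_grip [(0.74, array([ 0.5027, -0.3456,  0.0605]), array([411., 248.])), (0.6, array([ 0.5321, -0.044 ,  0.1318]), array([336., 183.])), (0.52, array([ 0.4604, -0.1687,  0.0586]), array([348., 229.]))]
side mouth [(0.72, array([ 0.5305, -0.0465,  0.1075]), array([336., 191.]))]
top well [(0.8, array([ 0.5292, -0.0436,  0.023 ]), array([349., 203.]))]
top key_grip [(0.76, array([ 0.5009, -0.3516,  0.0602]), array([439., 166.])), (0.7, array([ 0.5289, -0.0425,  0.001 ]), array([348., 207.])), (0.58, array([ 0.5335, -0.0428,  0.1373]), array([349., 178.]))]
top mouth [(0.76, array([ 0.5347, -0.0469,  0.1055]), array([350., 184.]))]
24.15 [ 0.5304 -0.0415  0.0834] 0.011025504202261283 [2.1946 0.4657 8.7412] [ 0.19  -0.354  0.124] [-0.1001  0.3473  1.8284  0.0006  0.9608  0.0384]
[[ 0.1383  0.9904  0.0051]
 [ 0.9904 -0.1384 -0.    ]
 [ 0.0007  0.005  -1.    ]] 82.0476373834807
```

View pics/side22k.png

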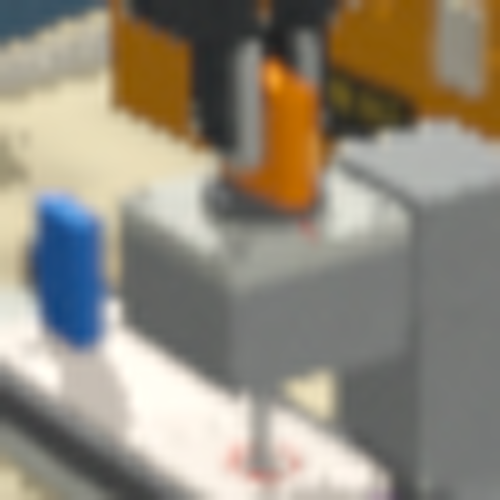

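View pics/w22k.png

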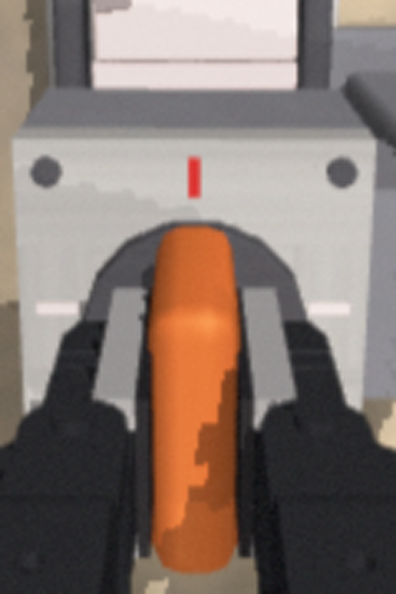

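View pics/top22k.png

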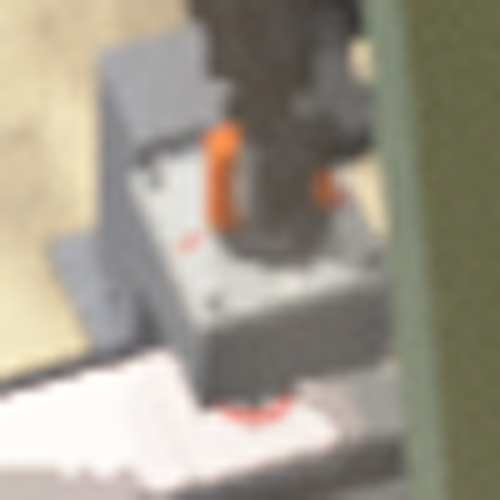

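drive_tool([
  {"hand": 0,"tx": 0,"ty": 0,"tz": 0,"twist": 2.5},
  {"hand": 0,"tx": 0,"ty": 0,"tz": 0,"twist": 2.5},
  {"hand": 0,"tx": 0,"ty": 0,"tz": 0,"twist": 0},
  {"hand": 0,"tx": 0,"ty": 0,"tz": 0,"twist": 0},
  {"hand": 0,"tx": 0,"ty": 0,"tz": 0,"twist": 0},
  {"hand": 0,"tx": 0,"ty": 0,"tz": 0,"twist": 0},
  {"hand": 0,"tx": 0,"ty": 0,"tz": 0,"twist": 0},
])

```text
time_s: 24.85
position: [0.5304, -0.0416, 0.0834]
tcp_rot: [[0.224, 0.975, 0.005], [0.975, -0.224, -0.0], [0.001, 0.005, -1.0]]
contact_force: [1.9, 1.0, 8.6]
width: 0.011
```

```bash
python3 v.py 23; python3 look.py 23 side,top; python3 sz.py s23.png 2>/dev/null
```

```text
25.0 [ 0.5305 -0.0416  0.0834] [1.65575644 0.10364476 8.36497197] [ 0.18359714 -0.41129031  0.13966665] 0.010876692682278933 77.05077244446443
25.1 [ 0.5304 -0.0416  0.0834] 0.011102698676323764 [2.2679 0.5042 8.1593] [ 0.1815 -0.3998  0.0921] [-0.1002  0.3473  1.8284  0.0005  0.9607  0.1256]
[[ 0.2241  0.9745  0.0052]
 [ 0.9746 -0.2241 -0.0001]
 [ 0.001   0.0051 -1.    ]] 77.04887345329281
[ 0.5304603  -0.04161298  0.08341352] [1.82884438 0.37506273 8.270175  ] 25.15
ring centroid 335.4396355353075 217.0227790432802
row probe [[220. 192. 154. 169. 133. 132. 132. 152. 190. 212. 215.]
 [242. 231. 216. 212. 159. 148. 160. 152. 163. 188. 205.]
 [244. 246. 238. 222. 169. 163. 202. 208. 189. 170. 178.]
 [238. 246. 240. 225. 171. 170. 219. 235. 226. 211. 176.]]
```

View pics/w23k.png

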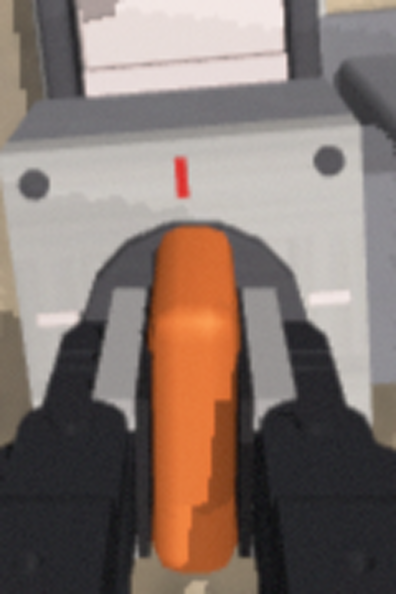

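View pics/s23.png

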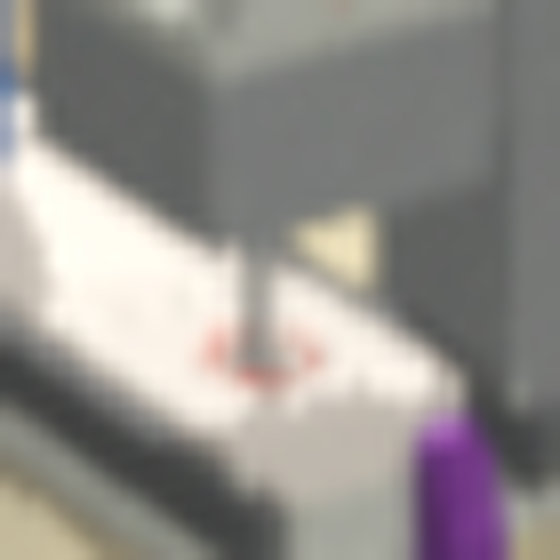

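View pics/side23.png

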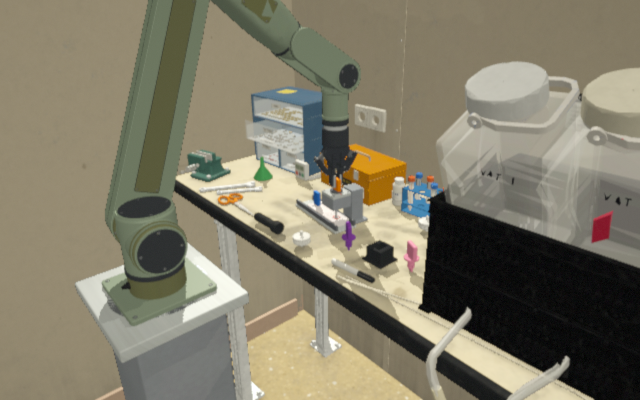

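```bash
python3 -c "
from rig import manip
print(manip.hand_in()); s=manip.sense(); print(s['time_s'],s['position'],s['contact_force'],s['torque'],s['width'])"
```

```text
the job is handed in; nothing more can be done
None
the job is handed in; nothing more can be done
```

I slid the carriage by its blue fin until the well was under the probe. Then I took the orange key from its holder, plugged it into the slot and pushed it down. I turned it 95° clockwise and handed the job in at about 25 s, still gripping it. No verdict is reported, and I could not read the plunger or rotor joints directly.

**Last checks before handing in:**
- **Well:** it was about 1 mm from the probe axis after I released the fin. The final side picture shows the probe inside the red ring.
- **Plunger:** the push held steady at about 8.3 N, which by my estimate is 10 to 11 mm down.
- **Rotor:** a resisting torque of about 0.13 N·m, so an estimated 1.1 to 1.3 rad. The last two torque readings were 0.14 and 0.09 N·m.
- **Key:** upright, with the handle within about 1 mm of the axis across the rig. Along the guides I estimate it is centred too, but that is less certain. The finger opening is 11 mm, on the handle.
- **Bystanders:** none looked moved in the last side picture. I did not measure them again.

**What disagreed:**
- **Fingertip height:** the fingertips sat about 33 mm higher than the reported tool height, so my first grasp of the fin closed on air above it. I corrected every later height for this.
- **Key alignment:** the first position above the mouth was 2 to 3 mm off in the wrist and side pictures. I corrected it before inserting the key.

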